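Reset the tripped barbecue igniter under the hatch

ROBOT

A 6-joint arm with a two-finger parallel gripper is mounted at the origin on the work surface. World frame = base frame: x ahead of the robot, y to its left, z up, the work surface at z = 0. Lengths are in mm, angles in degrees, forces in N, time in s.
With the tool pointing down it reaches from about 300 to 850 mm from the base axis. Payload 4.2 kg.
Tool frame: the origin (TCP) lies on the centre line of the jaws, within the pads' length; the fingertips stand 14 mm ahead of it and the grasp point (between the pads) lies 5 mm behind it; z points along the fingers, y is the line along which they close (so a half turn about z gives the same grasp; the last joint's range is limited). The gripper opens to 91 mm and grips with 3 to 60 N. Pads are 32 mm wide; open, the fingers measure 118 mm over their backs; the gripper's body (76 mm by 178 mm) begins 60 mm behind the grasp point.
Start: joints at [64.343, 18.312, 89.639, -0, 72.044, -1.146], TCP at [238.554, 523.196, 227.976] pointing down, gripper open.
Joint ranges: [-177.97, 177.97], [-48.28, 115.42], [12.27, 149.76], [-77.06, 257.06], [2.81, 150.46], [-146.56, 146.56]. Speed limits (degrees/s): [147.25, 147.25, 180, 180, 180, 180].

INTERFACE

Orientations are given as [roll, pitch, yaw] about the fixed x, y, z axes, in that order (R = Rz(yaw) Ry(pitch) Rx(roll)).
In Python, from workcell import * gives the robot as it stands. The module is installed in compiled form; this text tells all that it offers.
- The arm moves only by the shell command python3 -m crank 'ROWS' [FORCE]. ROWS is JSON, a list of rows, each an object of numbers: "grip": the finger opening in m, from 0 to 0.0912; "x", "y", "z": the shift along the tool's x, y, z in m; "yaw": the turn about the tool's z in rad. In form: [{"grip": .., "x": .., "y": .., "z": .., "yaw": ..}, ...]. A call has exactly 5 rows; each row is the pose to reach, as a shift and turn from the pose commanded when the call began, along the tool's axes at that moment; what a row does not reach only later rows make up. A row lasts 1/12 s, in which the tool goes at most 41.7 mm and 7.16 degrees, less where a joint would pass 70% of its speed; a pose out of reach is approached as far as the arm can. A call with a gripper value outside its range is refused whole. The fingers move at their own pace and stop on an object; FORCE is the grip in N (left out, the last holds). Time passes only in rows, so rows that repeat a pose let the fingers close, or fill a call up. It gives the time, the measured TCP pose, the force, the opening and the grip force at its end, in the units of the state.
- state(): the state, without advancing time (a new reading comes with each control period).
- grab_frame(name): name is "scene" or "top" or "wrist"; returns the picture (480x640x3 uint8, red, green, blue); there is no depth.
- camera_model(name): a dict with "intrinsics" (3x3 intrinsics, pixels), "R" (3x3) and "t" (3): a world point X has camera coordinates R X + t. Camera axes: x right, y down, z forward; pixel columns grow to the right and rows downward; lengths in mm; the calibration is good to about 2 mm. The wrist camera is an equidistant fisheye: a pixel r from the principal point sees the ray r / f radians off the axis. A picture is of the moment at which its call begins: read the wrist's pose just before it. camera_model takes no time and is no camera call; for the wrist camera it gives the pose at the moment of the call.
- job_done(): hands the job in; it is judged then, once.
The state is a dict: "time_s": time; "qpos": joint angles; "qvel": joint speeds; "effort": joint torques, N m; "ee_pos": TCP position; "ee_rot": TCP orientation; "force": force on the tool from outside, world axes, zero at the start; "torque": the same for the moment, N m; "gripper_width": finger opening in mm; "gripper_force": force on a finger pad.
Only numpy, scipy, OpenCV 4.12 (cv2) and the standard library are available. Lean on these libraries where they do the work, as an engineer would, in place of code of your own. Each camera call takes 0.05 s, during which the arm holds its last target. There are 200 camera calls.

TASK

One of the barbecue's three igniters has tripped. Clear whatever is standing on the steel hatch into the timber tray, each thing upright, and open the hatch all the way; then take the T-handled pin and with its tip press the recessed reset button that belongs to the trip indicator that has popped up, holding it fully down for a second and pressing neither of the other buttons. Lay the pin back across its cradle, close the hatch fully and leave the other things on the ledge alone.

Things in the scene. Friction and masses are not known exactly. Their poses are not given: they have to be found in the camera images.
- ctrl_box: Dark steel igniter box fixed on the slab, 190 mm deep (its x) by 320 mm wide (its y) by 80 mm high, open on top under the hatch, walls and floor 6 mm. Origin: centre of its underside; +x points away from the robot, to the hinge side.
- hatch (a joint): Angle (rad) of the steel hatch that covers the box: 0 closed, grows as its robot-side edge rises, stop at 1.7 (just past upright). Friction hinge: it stays where it is left. Hinge axis along the box's y through box point x +95, z +83 mm. Plate 6 mm thick, top at box z +86 mm, 194 x 330 mm, mass 0.6 kg.
- hatch_bar (a point): Middle of the hatch's round pull bar: 12 mm thick, 110 mm long along the box's y, in the plane of the hatch, 235 mm from the hinge axis, 41 mm clear gap between the bar and the hatch's edge; posts only at the bar's two ends. Moves with the hatch.
- salt_pig: White ceramic salt pig, round, 60 mm across up to z 50 mm, dome top at 75 mm, 220 g. Origin: centre of its underside. May be absent. Starts standing on the hatch when present.
- snap_tub: Red plastic snap-lid tub, 62 mm (its x) by 78 mm (its y) by 56 mm high (lid rim from z 46 to 56; below it 58 x 74), 160 g. Origin: centre of its underside. May be absent. Starts on the hatch when present.
- foil_trays: Stack of nested aluminium foil trays, 60 mm (its x; thin rims 64) by 82 mm (its y; rims 86) by 40 mm high, 90 g. Origin: centre of its underside. May be absent. Starts on the hatch when present.
- timber_tray: Timber serving tray fixed on the slab at one side of the box, 340 mm (its x) by 190 mm (its y), walls 35 mm high, walls and floor 8 mm. Origin: centre of its underside.
- cradle: Dark steel pin cradle fixed on the slab at the other side of the box: two upright walls 140 mm long along its x, 8 mm thick, 50 mm apart (inner faces at y -25 and +25 mm), tops at z 100 mm, ends open. Origin: centre of its underside.
- tee_pin: T-handled pin (the stylus): dark timber bar 22 x 130 x 22 mm along its y, with a 9 mm steel pin pointing down from its middle, tip 86 mm below the bar's centre; 100 g. Origin: centre of the bar. Starts with the bar lying across the two cradle walls (bar centre 111 mm over the cradle's underside) and the pin hanging between them.
- tee_pin_tip (a point): Tip of the T-handled pin.
- trip_out: The trip indicator that has popped up: steel peg 14 mm across, standing 45 mm over the box floor, 50 mm on the robot's side (box -x) of the button it belongs to. Origin: its foot on the box floor.
- trip_in1: A trip indicator that is down: the same peg but only 12 mm high, 50 mm on the robot's side of its own button. Origin: its foot.
- trip_in2: The other trip indicator that is down: the same, 12 mm high. Origin: its foot.
- reset_a (a joint): Travel (m) of the left (box y +95 mm) reset button: 0 out, 0.006 fully in; 5 N presses it fully; springs back.
- reset_a_top (a point): Top centre of the left (box y +95 mm) button: grey cap 20 mm across at the bottom of a 24 mm square well, cap top at box z +24 mm when out, well rim at box z +40 mm. Moves with the cap.
- reset_b (a joint): Travel (m) of the middle (box y 0) reset button: 0 out, 0.006 fully in; 5 N presses it fully; springs back.
- reset_b_top (a point): Top centre of the middle (box y 0) button: grey cap 20 mm across at the bottom of a 24 mm square well, cap top at box z +24 mm when out, well rim at box z +40 mm. Moves with the cap.
- reset_c (a joint): Travel (m) of the right (box y -95 mm) reset button: 0 out, 0.006 fully in; 5 N presses it fully; springs back.
- reset_c_top (a point): Top centre of the right (box y -95 mm) button: grey cap 20 mm across at the bottom of a 24 mm square well, cap top at box z +24 mm when out, well rim at box z +40 mm. Moves with the cap.
- mallet: Timber meat mallet, 220 mm long, a bystander. Origin: about the middle of its underside.
- grill_brush: Stainless grill brush with black plastic handle, 220 mm long, a bystander. Origin: about the middle of its underside.
- sauce: Sauce bottle, 60 mm across, 170 mm high, a bystander. Origin: about the middle of its underside.
- jar: Glass jar with a steel lid, 66 mm across, 90 mm high, a bystander. Origin: about the middle of its underside.
- mug: White mug, 80 mm across, 90 mm high, a bystander. Origin: about the middle of its underside.
Things that resemble listed ones, but are neither listed nor needed, are in the scene too. Leave any red look-alike of the tee_pin alone. Several things have the shape of the snap_tub; the one meant has the colours described above.

How it is judged (in metres and radians):
On the way, in this order (a step that is already met when the one before it is completed fails the run):
1. everything that stood on the hatch stands in the timber tray (x of salt_pig in the frame of timber_tray between -0.16 and 0.16 m and y of salt_pig in the frame of timber_tray between -0.085 and 0.085 m and z of each of salt_pig, snap_tub, foil_trays in the frame of timber_tray below 0.02 m and angle between each of salt_pig, snap_tub, foil_trays's own z axis and vertical below 0.3 rad and linear speed of each of salt_pig, snap_tub, foil_trays below 0.03 m/s and x of snap_tub in the frame of timber_tray between -0.16 and 0.16 m and y of snap_tub in the frame of timber_tray between -0.085 and 0.085 m and x of foil_trays in the frame of timber_tray between -0.16 and 0.16 m and y of foil_trays in the frame of timber_tray between -0.085 and 0.085 m), for 0.2 s.
2. the hatch is open (beyond 1.35 rad) (value of joint hatch above 1.35 rad), for 0.2 s.
3. the tip of the held pin keeps the tripped igniter's button down (beyond 4 of 6 mm) for half a second (((horizontal distance between trip_out and reset_a_top below 0.065 m and value of joint reset_a above 0.004 m and distance between tee_pin_tip and reset_a_top below 0.01 m) or (horizontal distance between trip_out and reset_b_top below 0.065 m and value of joint reset_b above 0.004 m and distance between tee_pin_tip and reset_b_top below 0.01 m) or (horizontal distance between trip_out and reset_c_top below 0.065 m and value of joint reset_c above 0.004 m and distance between tee_pin_tip and reset_c_top below 0.01 m))), for 0.5 s.
At the end, for the whole second after the job is handed in: Each present thing stands upright (within 0.3 rad) at rest on the tray's floor inside its walls; the pin's bar lies level across the cradle walls, pin between them, within 60 mm of the middle lengthwise; the hatch is closed to within 0.05 rad (all of step 1 and x of tee_pin in the frame of cradle between -0.06 and 0.06 m and y of tee_pin in the frame of cradle between -0.024 and 0.024 m and z of tee_pin in the frame of cradle between 0.104 and 0.118 m and angle between tee_pin's own z axis and vertical below 0.15 rad and linear speed of tee_pin below 0.03 m/s and value of joint hatch below 0.05 rad); the robot touches nothing.
It fails at once if a button whose trip indicator is down is pressed (beyond 3 mm) ((horizontal distance between trip_out and reset_a_top above 0.065 m and value of joint reset_a above 0.003 m) or (horizontal distance between trip_out and reset_b_top above 0.065 m and value of joint reset_b above 0.003 m) or (horizontal distance between trip_out and reset_c_top above 0.065 m and value of joint reset_c above 0.003 m)).
It fails at once if a bystander (mallet, brush, bottle, jar, mug) is moved more than 30 mm (distance of any of mallet, grill_brush, sauce, jar, mug from where it was at the start of the episode above 0.03 m).
Of salt_pig, snap_tub, foil_trays only 2 to 3 are there at a start; the rules pass over those that are not, and their reading is None.
At some moment in a run one of salt_pig, snap_tub, foil_trays may be knocked a few centimetres aside while the robot is not near it.
It also fails if it takes over 210 s, if anything falls off the work surface, if the arm or the gripper's body presses on something with over 40 N, if the wrist force passes 120 N, or if a joint passes its speed limit or range.

## Working session

There is one attempt and no reset: what is moved stays moved. The work goes in short steps, Python scripts to look and compute and a shell command to move; the robot and the scene stay as the last step left them, time stands still between calls to the robot, and variables do not carry over. Pictures are saved under pics/ and viewed, at most 14 in all, crops included, and the job is handed in when it is done.

```bash
mkdir -p pics; python3 - <<'E'
from workcell import *
import cv2
for n in ("scene","top"):
    cv2.imwrite(f"pics/{n}0.png",grab_frame(n)[:,:,::-1]); m=camera_model(n); print(n,m)
print(state())
E
```

```text
scene {'intrinsics': array([[441.86418019,   0.        , 321.53540702],
       [  0.        , 441.86418019, 244.67729466],
       [  0.        ,   0.        ,   1.        ]]), 'R': array([[ 0.34661484,  0.93792202, -0.01266621],
       [ 0.68087404, -0.26086328, -0.68436898],
       [-0.64518888,  0.22858835, -0.72902584]]), 't': array([-175.73551884, -302.04185908, 1400.02576705])}
top {'intrinsics': array([[517.15233304,   0.        , 318.81691537],
       [  0.        , 517.15233304, 239.02333952],
       [  0.        ,   0.        ,   1.        ]]), 'R': array([[-0.02214148, -0.99955579, -0.0199495 ],
       [-0.99650633,  0.02367244, -0.08009211],
       [ 0.08052879,  0.01810645, -0.99658781]]), 't': array([   9.05135893,  535.60816309, 1447.46189946])}
{'time_s': 0.1, 'qpos': array([ 6.43425582e+01,  1.83482690e+01,  8.96974156e+01, -1.06756416e-03,
        7.20435366e+01, -1.14506428e+00]), 'qvel': array([ 0.04119427, -0.1457739 , -0.17417608, -0.06973612,  0.06333565,
        0.07522738]), 'effort': array([-6.78089364e-04, -4.13331485e+01, -2.32512259e+01,  7.28320959e-02,
        4.22261108e-02, -6.60876776e-05]), 'ee_pos': array([238.38056541, 522.80757372, 227.2149701 ]), 'ee_rot': array([-1.79910776e+02, -7.68130187e-04,  1.55487952e+02]), 'force': array([ 0.0816278 , -0.18147443, -0.12926775]), 'torque': array([-0.01477207,  0.0090246 ,  0.02703266]), 'gripper_force': 0.0, 'gripper_width': 91.1072981359528}
```

View pics/scene0.png

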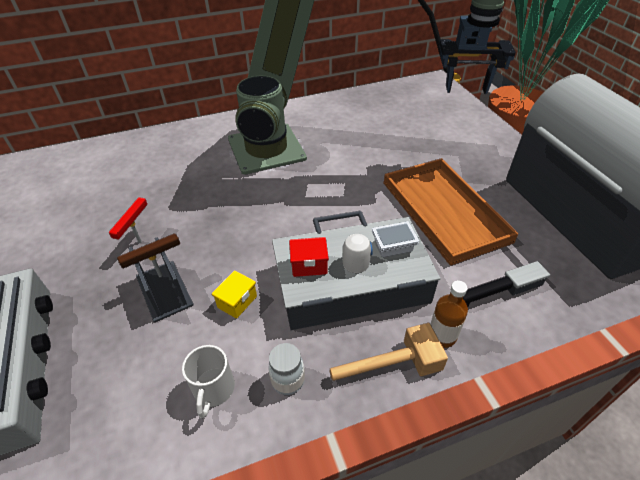

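View pics/top0.png

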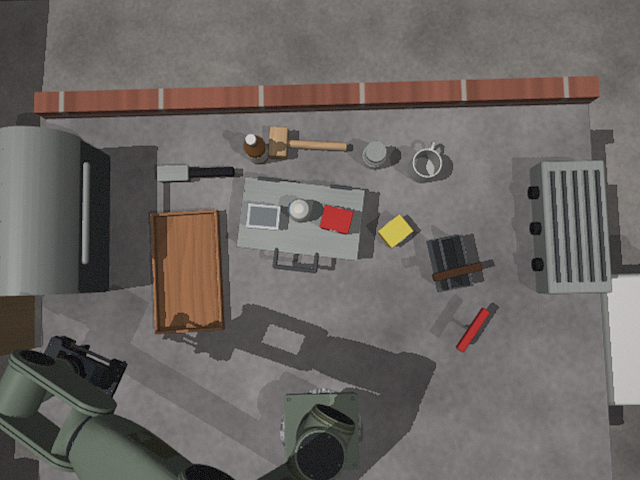

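The scene shows the hatch with red tub (scene 308,257; top 337,219), salt pig (top 299,210) and foil trays (top 263,216). The tray is at top (187,270), and the cradle with the dark pin at top (455,262). Look-alikes: a yellow tub at top (396,231) and a red T at top (474,329). The red tub and dark pin fit the description; next is an enlarged crop to confirm.

```bash
python3 - <<'E'
import cv2
a=cv2.imread("pics/top0.png")
cv2.imwrite("pics/topc.png",cv2.resize(a[165:305,225:425],None,fx=4,fy=4,interpolation=cv2.INTER_CUBIC))
b=cv2.resize(a[220:310,410:510],None,fx=4,fy=4,interpolation=cv2.INTER_CUBIC)
c=cv2.resize(a[200:340,140:235],None,fx=4,fy=4,interpolation=cv2.INTER_CUBIC)
import numpy as np
o=np.zeros((560,800,3),np.uint8); o[:360,:400]=b; o[:560,410:790]=c
cv2.imwrite("pics/topd.png",o)
E
```

```text
(no output)
```

View pics/topc.png

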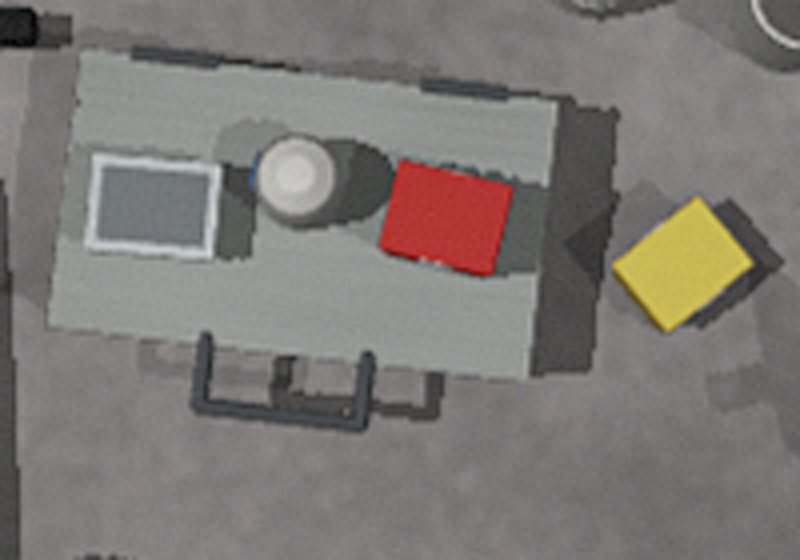

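View pics/topd.png

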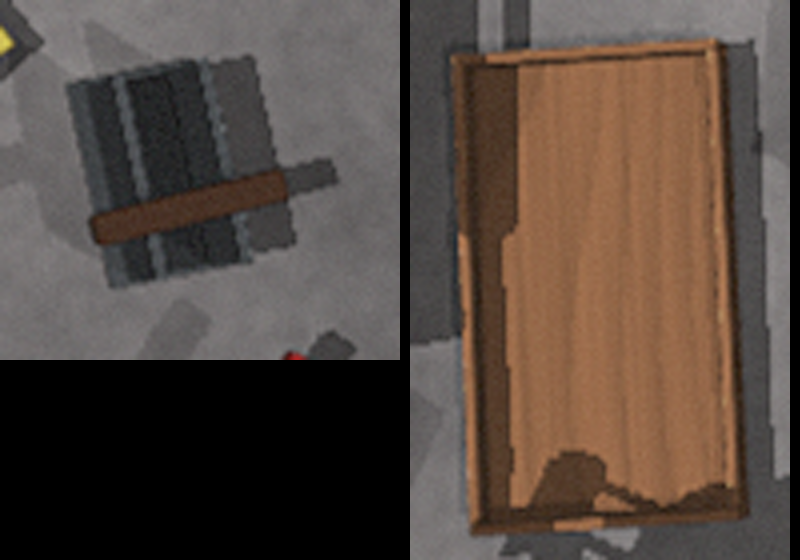

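Confirmed in the crops: the red tub (crop 447,217) and dark pin bar (189,207) are the right ones. The yellow tub and red T are the look-alikes. Measuring now.

```bash
cat > h.py <<'E'
from workcell import *
import numpy as np, cv2
def w(px,z,cam="top"):
    m=camera_model(cam); K=m["intrinsics"];R=m["R"];t=m["t"]
    d=R.T@np.linalg.solve(K,[px[0],px[1],1.]); c=-R.T@t
    return c+d*(z-c[2])/d[2]
def rows(target_xyz,yaw=None):
    "shift in tool axes (m) and yaw(rad) from present pose to a world TCP, tool down"
    s=state(); from scipy.spatial.transform import Rotation as Ro
    R=Ro.from_euler("xyz",s["ee_rot"],degrees=True).as_matrix()
    d=R.T@(np.array(target_xyz)-s["ee_pos"])/1000
    # tool z down: turning +yaw about tool z lowers world yaw
    y=None if yaw is None else -(np.radians(yaw-s["ee_rot"][2]))
    if y is not None: y=(y+np.pi/2)%np.pi-np.pi/2
    print("at",s["ee_pos"].round(1),s["ee_rot"].round(1),"q6",s["qpos"][5].round(1),"-> d",d.round(4),"yaw",y)
E
python3 - <<'E'
from h import *
def grp(n,pts,z,f):
    P=np.array([w(f(p),z) for p in pts]); c=P.mean(0); print(n,"c",c.round(1))
    for i in range(len(P)):
        d=P[(i+1)%len(P)]-P[i]; print("   ",P[i].round(1),"len",np.hypot(*d[:2]).round(1),"ang",np.degrees(np.arctan2(d[1],d[0])).round(1))
f=lambda p:(225+p[0]/4,165+p[1]/4); g=lambda p:(410+p[0]/4,220+p[1]/4); t=lambda p:(140+(p[0]-410)/4,200+p[1]/4)
grp("hatch",[(80,50),(557,97),(530,378),(50,325)],86,f)
grp("foil",[(90,153),(222,165),(214,260),(86,248)],126,f)
grp("tub",[(405,160),(514,185),(492,275),(380,247)],142,f)
grp("pig",[(297,180)],136,f)
grp("bar",[(197,408),(365,425)],89,f)
grp("pinbar",[(90,218),(283,170),(288,197),(97,245)],122,g)
grp("cradleL",[(115,75),(160,270)],100,g); grp("cradleR",[(200,58),(248,258)],100,g)
grp("tray",[(455,55),(718,40),(747,517),(472,532)],35,t)
E
```

```text
hatch c [589.3  43.2  86. ]
    [705.  194.8  86. ] len 328.9 ang -97.2
    [ 663.9 -131.5   86. ] len 192.9 ang 172.9
    [ 472.5 -107.7   86. ] len 327.9 ang 82.4
    [516.  217.3  86. ] len 190.3 ang -6.8
foil c [590.4 141.  126. ]
    [627.2 182.4 126. ] len 88.4 ang -96.7
    [616.9  94.7 126. ] len 63.5 ang 174.3
    [553.7 101.  126. ] len 85.4 ang 83.3
    [563.8 185.8 126. ] len 63.5 ang -3.0
tub c [576.9 -53.9 142. ]
    [614.9 -26.9 142. ] len 73.2 ang -104.5
    [596.6 -97.7 142. ] len 60.8 ang 164.8
    [537.9 -81.8 142. ] len 75.3 ang 74.5
    [558.   -9.2 142. ] len 59.5 ang -17.2
pig c [604.3  44.5 136. ]
    [604.3  44.5 136. ] len 0.0 ang 0.0
bar c [450.2  61.   89. ]
    [457.2 117.7  89. ] len 114.1 ang -97.1
    [443.2   4.4  89. ] len 114.1 ang 82.9
pinbar c [ 432.7 -365.9  122. ]
    [ 427.3 -300.8  122. ] len 130.3 ang -77.3
    [ 455.8 -427.9  122. ] len 17.9 ang -172.2
    [ 438.1 -430.3  122. ] len 128.8 ang 102.8
    [ 409.6 -304.7  122. ] len 18.1 ang 12.3
cradleL c [ 457.2 -337.8  100. ]
    [ 522.4 -325.6  100. ] len 132.7 ang -169.4
    [ 392.  -350.1  100. ] len 132.7 ang 10.6
cradleR c [ 465.6 -395.6  100. ]
    [ 532.5 -382.7  100. ] len 136.3 ang -169.1
    [ 398.6 -408.5  100. ] len 136.3 ang 10.9
tray c [453.3 369.7  35. ]
    [618.  471.5  35. ] len 187.9 ang -88.1
    [624.1 283.7  35. ] len 335.8 ang -176.9
    [288.8 265.5  35. ] len 192.8 ang 91.9
    [282.3 458.2  35. ] len 336.0 ang 2.3
```

```bash
python3 -c "
from h import *
rows([590.4,141,230],82.9); rows([577,-54,230],73)"
```

```text
at [238.4 522.8 227.2] [-179.9   -0.   155.5] q6 -1.1 -> d [-0.4787 -0.2014 -0.0025] yaw 1.266898756368942
at [238.4 522.8 227.2] [-179.9   -0.   155.5] q6 -1.1 -> d [-0.5474 -0.3843 -0.0022] yaw 1.439686352316381
```

```bash
for i in 1 2 3; do python3 -m crank '[{"grip":0.09,"x":-0.032,"y":-0.0134,"z":0},{"grip":0.09,"x":-0.064,"y":-0.0268,"z":0},{"grip":0.09,"x":-0.096,"y":-0.0402,"z":0},{"grip":0.09,"x":-0.128,"y":-0.0536,"z":0},{"grip":0.09,"x":-0.16,"y":-0.067,"z":0}]' 15; done
for i in 1 2 3; do python3 -m crank '[{"grip":0.09,"yaw":0.085},{"grip":0.09,"yaw":0.17},{"grip":0.09,"yaw":0.255},{"grip":0.09,"yaw":0.34},{"grip":0.09,"yaw":0.422}]'; done
python3 -c "
from h import *
rows([590.4,141,104],82.9);cv2.imwrite('pics/w0.png',grab_frame('wrist')[:,:,::-1])"
```

```text
at [238.4 522.8 227.2] [-179.9   -0.   155.5] q6 -1.1 -> d [-0.4787 -0.2012  0.1235] yaw 1.266898756368942validation failed for argument at $[0]...
validation failed for argument at $[0]...
validation failed for argument at $[0]...
validation failed for argument at $[0]...
validation failed for argument at $[0]...
validation failed for argument at $[0]...
```

```bash
python3 -m crank '[{"grip":0.09,"x":-0.032,"y":-0.0134,"z":0,"yaw":0},{"grip":0.09,"x":-0.064,"y":-0.0268,"z":0,"yaw":0},{"grip":0.09,"x":-0.096,"y":-0.0402,"z":0,"yaw":0},{"grip":0.09,"x":-0.128,"y":-0.0536,"z":0,"yaw":0},{"grip":0.09,"x":-0.16,"y":-0.067,"z":0,"yaw":0}]' 15
python3 -m crank '[{"grip":0.09,"x":0,"y":0,"z":0,"yaw":0.085},{"grip":0.09,"x":0,"y":0,"z":0,"yaw":0.17},{"grip":0.09,"x":0,"y":0,"z":0,"yaw":0.255},{"grip":0.09,"x":0,"y":0,"z":0,"yaw":0.34},{"grip":0.09,"x":0,"y":0,"z":0,"yaw":0.422}]'
python3 -c "
from h import *
rows([590.4,141,230],82.9)"
```

```text
time_s: 0.57
ee_pos: [357.0, 394.5, 227.7]
ee_rot: [-180.0, -0.0, 155.5]
force: [0.7, 0.5, 0.4]
gripper_width: 89.9
gripper_force: 0.0
time_s: 0.98
ee_pos: [356.3, 395.5, 227.7]
ee_rot: [-180.0, 0.0, 131.0]
force: [-0.2, 0.5, -0.5]
gripper_width: 90.1
gripper_force: 0.0
at [356.3 395.5 227.7] [-180.    0.  131.] q6 5.7 -> d [-0.3457  0.0094 -0.0023] yaw 0.8403658244070682
```

Works. Now translate the rest, then turn.

```bash
python3 -m crank '[{"grip":0.09,"x":-0.035,"y":0.001,"z":0,"yaw":0},{"grip":0.09,"x":-0.07,"y":0.002,"z":0,"yaw":0},{"grip":0.09,"x":-0.105,"y":0.003,"z":0,"yaw":0},{"grip":0.09,"x":-0.14,"y":0.004,"z":0,"yaw":0},{"grip":0.09,"x":-0.173,"y":0.005,"z":0,"yaw":0}]'
python3 -m crank '[{"grip":0.09,"x":-0.035,"y":0.001,"z":0,"yaw":0},{"grip":0.09,"x":-0.07,"y":0.002,"z":0,"yaw":0},{"grip":0.09,"x":-0.105,"y":0.003,"z":0,"yaw":0},{"grip":0.09,"x":-0.14,"y":0.004,"z":0,"yaw":0},{"grip":0.09,"x":-0.173,"y":0.005,"z":0,"yaw":0}]' >/dev/null
python3 -m crank '[{"grip":0.09,"x":0,"y":0,"z":0,"yaw":0.085},{"grip":0.09,"x":0,"y":0,"z":0,"yaw":0.17},{"grip":0.09,"x":0,"y":0,"z":0,"yaw":0.255},{"grip":0.09,"x":0,"y":0,"z":0,"yaw":0.34},{"grip":0.09,"x":0,"y":0,"z":0,"yaw":0.42}]'>/dev/null
python3 -m crank '[{"grip":0.09,"x":0,"y":0,"z":0,"yaw":0.085},{"grip":0.09,"x":0,"y":0,"z":0,"yaw":0.17},{"grip":0.09,"x":0,"y":0,"z":0,"yaw":0.255},{"grip":0.09,"x":0,"y":0,"z":0,"yaw":0.34},{"grip":0.09,"x":0,"y":0,"z":0,"yaw":0.42}]'
python3 -c "
from h import *
rows([590.4,141,104],82.9)"
```

```text
time_s: 1.4
ee_pos: [475.1, 267.7, 227.7]
ee_rot: [-180.0, 0.0, 131.3]
force: [0.9, 0.7, 0.5]
gripper_width: 89.8
gripper_force: 0.0
time_s: 2.65
ee_pos: [592.0, 142.5, 227.5]
ee_rot: [-180.0, 0.0, 82.9]
force: [0.2, -0.3, -0.7]
gripper_width: 90.1
gripper_force: 0.0
at [592.  142.5 227.5] [-180.     0.    82.9] q6 19.5 -> d [-0.0017 -0.0013  0.1235] yaw 0.0008247480201339918
```

```bash
python3 -m crank '[{"grip":0.09,"x":-0.002,"y":-0.001,"z":0.03,"yaw":0},{"grip":0.09,"x":-0.002,"y":-0.001,"z":0.06,"yaw":0},{"grip":0.09,"x":-0.002,"y":-0.001,"z":0.09,"yaw":0},{"grip":0.09,"x":-0.002,"y":-0.001,"z":0.11,"yaw":0},{"grip":0.09,"x":-0.002,"y":-0.001,"z":0.1235,"yaw":0}]'
python3 -m crank '[{"grip":0.05,"x":0,"y":0,"z":0,"yaw":0},{"grip":0.05,"x":0,"y":0,"z":0,"yaw":0},{"grip":0.05,"x":0,"y":0,"z":0,"yaw":0},{"grip":0.05,"x":0,"y":0,"z":0,"yaw":0},{"grip":0.05,"x":0,"y":0,"z":0,"yaw":0}]' 10
python3 -m crank '[{"grip":0.05,"x":0,"y":0,"z":0,"yaw":0},{"grip":0.05,"x":0,"y":0,"z":0,"yaw":0},{"grip":0.05,"x":0,"y":0,"z":0,"yaw":0},{"grip":0.05,"x":0,"y":0,"z":-0.01,"yaw":0},{"grip":0.05,"x":0,"y":0,"z":-0.02,"yaw":0}]' 10
python3 -c "
from h import *
rows([590.4,141,190],82.9)"
```

```text
time_s: 3.07
ee_pos: [589.3, 140.3, 101.4]
ee_rot: [-179.7, 0.1, 83.2]
force: [0.4, -0.2, 1.0]
gripper_width: 89.9
gripper_force: 0.0
time_s: 3.48
ee_pos: [591.3, 140.7, 105.0]
ee_rot: [179.9, -0.0, 83.2]
force: [-0.9, 0.4, 0.8]
gripper_width: 60.0
gripper_force: 9.8
time_s: 3.9
ee_pos: [590.4, 140.6, 124.5]
ee_rot: [-179.9, 0.0, 83.2]
force: [0.3, -0.5, -1.5]
gripper_width: 60.1
gripper_force: 10.0
at [590.4 140.6 124.5] [-179.9    0.    83.2] q6 19.1 -> d [ 0.0004 -0.0002 -0.0655] yaw 0.004874246268991467
```

```bash
python3 -m crank '[{"grip":0.05,"x":0,"y":0,"z":-0.03,"yaw":0},{"grip":0.05,"x":0,"y":0,"z":-0.06,"yaw":0},{"grip":0.05,"x":0.02,"y":-0.005,"z":-0.065,"yaw":0},{"grip":0.05,"x":0.05,"y":-0.013,"z":-0.065,"yaw":0},{"grip":0.05,"x":0.08,"y":-0.021,"z":-0.065,"yaw":0}]' >/dev/null
python3 -m crank '[{"grip":0.05,"x":0.03,"y":-0.008,"z":0,"yaw":0},{"grip":0.05,"x":0.06,"y":-0.016,"z":0,"yaw":0},{"grip":0.05,"x":0.09,"y":-0.024,"z":0,"yaw":0},{"grip":0.05,"x":0.12,"y":-0.032,"z":0,"yaw":0},{"grip":0.05,"x":0.148,"y":-0.039,"z":0,"yaw":0}]' >/dev/null
python3 -m crank '[{"grip":0.05,"x":0,"y":0,"z":0,"yaw":-0.115},{"grip":0.05,"x":0,"y":0,"z":0,"yaw":-0.23},{"grip":0.05,"x":0,"y":0,"z":0,"yaw":-0.345},{"grip":0.05,"x":0,"y":0,"z":0,"yaw":-0.46},{"grip":0.05,"x":0,"y":0,"z":0,"yaw":-0.578}]' >/dev/null
python3 -m crank '[{"grip":0.05,"x":0,"y":0,"z":0,"yaw":-0.115},{"grip":0.05,"x":0,"y":0,"z":0,"yaw":-0.23},{"grip":0.05,"x":0,"y":0,"z":0,"yaw":-0.345},{"grip":0.05,"x":0,"y":0,"z":0,"yaw":-0.46},{"grip":0.05,"x":0,"y":0,"z":0,"yaw":-0.578}]' >/dev/null
python3 -m crank '[{"grip":0.05,"x":0,"y":0,"z":0,"yaw":-0.115},{"grip":0.05,"x":0,"y":0,"z":0,"yaw":-0.23},{"grip":0.05,"x":0,"y":0,"z":0,"yaw":-0.345},{"grip":0.05,"x":0,"y":0,"z":0,"yaw":-0.46},{"grip":0.05,"x":0,"y":0,"z":0,"yaw":-0.578}]'
python3 -c "
from h import *
rows([558,374,28],182.5)"
```

```text
time_s: 5.98
ee_pos: [558.6, 374.2, 190.5]
ee_rot: [180.0, 0.0, -177.1]
force: [-0.4, -0.0, -1.9]
gripper_width: 60.0
gripper_force: 10.0
at [558.6 374.2 190.5] [ 180.     0.  -177.1] q6 -60.0 -> d [ 0.0007 -0.0003  0.1625] yaw 0.00627321609741216
```

```bash
python3 -m crank '[{"grip":0.05,"x":0,"y":0,"z":0.035,"yaw":0},{"grip":0.05,"x":0,"y":0,"z":0.07,"yaw":0},{"grip":0.05,"x":0,"y":0,"z":0.105,"yaw":0},{"grip":0.05,"x":0,"y":0,"z":0.13,"yaw":0},{"grip":0.05,"x":0,"y":0,"z":0.145,"yaw":0}]' >/dev/null
python3 -m crank '[{"grip":0.05,"x":0,"y":0,"z":0.007,"yaw":0},{"grip":0.05,"x":0,"y":0,"z":0.012,"yaw":0},{"grip":0.05,"x":0,"y":0,"z":0.0155,"yaw":0},{"grip":0.05,"x":0,"y":0,"z":0.0165,"yaw":0},{"grip":0.05,"x":0,"y":0,"z":0.0165,"yaw":0}]'
python3 -m crank '[{"grip":0.09,"x":0,"y":0,"z":0,"yaw":0},{"grip":0.09,"x":0,"y":0,"z":0,"yaw":0},{"grip":0.09,"x":0,"y":0,"z":0,"yaw":0},{"grip":0.09,"x":0,"y":0,"z":0,"yaw":0},{"grip":0.09,"x":0,"y":0,"z":-0.01,"yaw":0}]'
python3 -m crank '[{"grip":0.09,"x":0,"y":0,"z":-0.03,"yaw":0},{"grip":0.09,"x":0,"y":0,"z":-0.065,"yaw":0},{"grip":0.09,"x":0,"y":0,"z":-0.1,"yaw":0},{"grip":0.09,"x":0,"y":0,"z":-0.135,"yaw":0},{"grip":0.09,"x":0,"y":0,"z":-0.17,"yaw":0}]'
python3 -c "
from h import *
rows([604.3,44.5,200],None)
cv2.imwrite('pics/top1.png',cv2.resize(grab_frame('top')[150:310,140:360,::-1],None,fx=3.5,fy=3.5))"
```

```text
time_s: 6.82
ee_pos: [559.1, 374.6, 29.1]
ee_rot: [179.9, 0.1, -177.5]
force: [0.7, -0.1, -1.6]
gripper_width: 59.8
gripper_force: 10.0
time_s: 7.23
ee_pos: [557.4, 373.5, 36.6]
ee_rot: [-179.9, -0.2, -177.5]
force: [-0.4, -0.8, -0.1]
gripper_width: 89.0
gripper_force: 0.0
time_s: 7.65
ee_pos: [558.3, 374.1, 210.8]
ee_rot: [180.0, 0.1, -177.5]
force: [-0.6, 0.4, 0.0]
gripper_width: 90.4
gripper_force: 0.0
at [558.3 374.1 210.8] [ 1.800e+02  1.000e-01 -1.775e+02] q6 -59.7 -> d [-0.0314 -0.3313  0.0106] yaw None
```

View pics/top1.png

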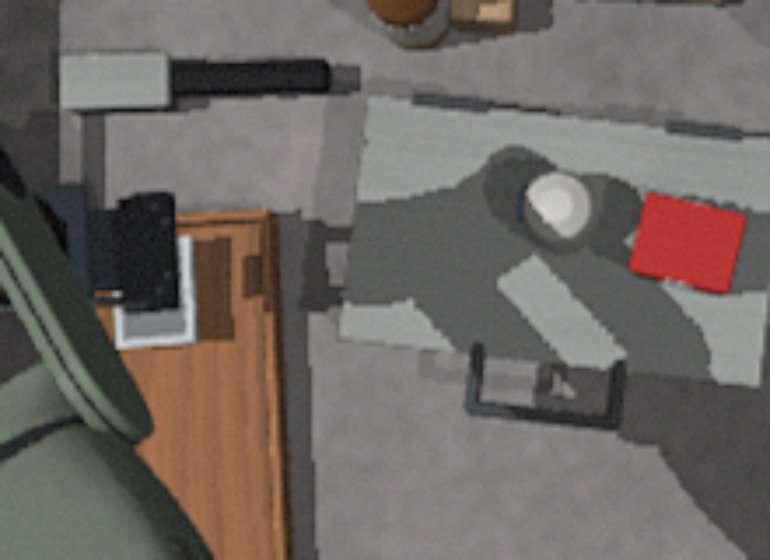

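Foil trays stand in the tray (crop 155,290). The pig (crop 560,205) and tub haven't moved.

```bash
python3 -m crank '[{"grip":0.09,"x":-0.003,"y":-0.033,"z":0,"yaw":0},{"grip":0.09,"x":-0.006,"y":-0.066,"z":0,"yaw":0},{"grip":0.09,"x":-0.009,"y":-0.099,"z":0,"yaw":0},{"grip":0.09,"x":-0.012,"y":-0.132,"z":0,"yaw":0},{"grip":0.09,"x":-0.0157,"y":-0.166,"z":0,"yaw":0}]' >/dev/null
python3 -m crank '[{"grip":0.09,"x":-0.003,"y":-0.033,"z":0,"yaw":0},{"grip":0.09,"x":-0.006,"y":-0.066,"z":0,"yaw":0},{"grip":0.09,"x":-0.009,"y":-0.099,"z":0,"yaw":0},{"grip":0.09,"x":-0.012,"y":-0.132,"z":0,"yaw":0},{"grip":0.09,"x":-0.0157,"y":-0.166,"z":0,"yaw":0}]' >/dev/null
python3 -m crank '[{"grip":0.09,"x":0,"y":0,"z":0,"yaw":0.09},{"grip":0.09,"x":0,"y":0,"z":0,"yaw":0.18},{"grip":0.09,"x":0,"y":0,"z":0,"yaw":0.27},{"grip":0.09,"x":0,"y":0,"z":0,"yaw":0.36},{"grip":0.09,"x":0,"y":0,"z":0,"yaw":0.45}]' >/dev/null
python3 -m crank '[{"grip":0.09,"x":0,"y":0,"z":0,"yaw":0.09},{"grip":0.09,"x":0,"y":0,"z":0,"yaw":0.18},{"grip":0.09,"x":0,"y":0,"z":0,"yaw":0.27},{"grip":0.09,"x":0,"y":0,"z":0,"yaw":0.36},{"grip":0.09,"x":0,"y":0,"z":0,"yaw":0.45}]' >/dev/null
python3 -m crank '[{"grip":0.09,"x":0,"y":0,"z":0,"yaw":0.09},{"grip":0.09,"x":0,"y":0,"z":0,"yaw":0.18},{"grip":0.09,"x":0,"y":0,"z":0,"yaw":0.27},{"grip":0.09,"x":0,"y":0,"z":0,"yaw":0.36},{"grip":0.09,"x":0,"y":0,"z":0,"yaw":0.45}]'
python3 -c "
from h import *
rows([604.3,44.5,106],105)"
```

```text
time_s: 9.78
ee_pos: [604.5, 43.9, 208.6]
ee_rot: [180.0, 0.0, 104.9]
force: [-0.4, -0.3, -0.8]
gripper_width: 89.9
gripper_force: 0.0
at [604.5  43.9 208.6] [180.    0.  104.9] q6 -11.9 -> d [ 0.0006 -0.0002  0.1026] yaw -0.0012709909491606108
```

```bash
python3 -m crank '[{"grip":0.09,"x":0,"y":0,"z":0.035,"yaw":0},{"grip":0.09,"x":0,"y":0,"z":0.065,"yaw":0},{"grip":0.09,"x":0,"y":0,"z":0.09,"yaw":0},{"grip":0.09,"x":0,"y":0,"z":0.1,"yaw":0},{"grip":0.09,"x":0,"y":0,"z":0.1025,"yaw":0}]' >/dev/null
python3 -m crank '[{"grip":0.05,"x":0,"y":0,"z":0,"yaw":0},{"grip":0.05,"x":0,"y":0,"z":0,"yaw":0},{"grip":0.05,"x":0,"y":0,"z":0,"yaw":0},{"grip":0.05,"x":0,"y":0,"z":0,"yaw":0},{"grip":0.05,"x":0,"y":0,"z":0,"yaw":0}]' 15
python3 -m crank '[{"grip":0.05,"x":0,"y":0,"z":0,"yaw":0},{"grip":0.05,"x":0,"y":0,"z":-0.015,"yaw":0},{"grip":0.05,"x":0,"y":0,"z":-0.04,"yaw":0},{"grip":0.05,"x":0,"y":0,"z":-0.07,"yaw":0},{"grip":0.05,"x":0,"y":0,"z":-0.085,"yaw":0}]'
python3 -c "
from h import *
rows([358,365.5,28],105)"
```

```text
time_s: 10.62
ee_pos: [605.4, 44.0, 106.7]
ee_rot: [179.8, 0.0, 105.2]
force: [1.2, -0.2, 4.6]
gripper_width: 59.8
gripper_force: 15.5
time_s: 11.03
ee_pos: [605.4, 44.0, 193.3]
ee_rot: [179.8, 0.0, 105.2]
force: [1.2, -0.5, -2.0]
gripper_width: 59.9
gripper_force: 15.0
at [605.4  44.  193.3] [179.8   0.  105.2] q6 -12.1 -> d [ 0.3752 -0.1551  0.1645] yaw 0.00321497577194485
```

```bash
python3 -m crank '[{"grip":0.05,"x":0.025,"y":-0.0103,"z":0,"yaw":0},{"grip":0.05,"x":0.05,"y":-0.0207,"z":0,"yaw":0},{"grip":0.05,"x":0.075,"y":-0.031,"z":0,"yaw":0},{"grip":0.05,"x":0.1,"y":-0.0413,"z":0,"yaw":0},{"grip":0.05,"x":0.125,"y":-0.0517,"z":0,"yaw":0}]' >/dev/null
python3 -m crank '[{"grip":0.05,"x":0.025,"y":-0.0103,"z":0,"yaw":0},{"grip":0.05,"x":0.05,"y":-0.0207,"z":0,"yaw":0},{"grip":0.05,"x":0.075,"y":-0.031,"z":0,"yaw":0},{"grip":0.05,"x":0.1,"y":-0.0413,"z":0,"yaw":0},{"grip":0.05,"x":0.125,"y":-0.0517,"z":0,"yaw":0}]' >/dev/null
python3 -m crank '[{"grip":0.05,"x":0.025,"y":-0.0103,"z":0,"yaw":0},{"grip":0.05,"x":0.05,"y":-0.0207,"z":0,"yaw":0},{"grip":0.05,"x":0.075,"y":-0.031,"z":0,"yaw":0},{"grip":0.05,"x":0.1,"y":-0.0413,"z":0,"yaw":0},{"grip":0.05,"x":0.125,"y":-0.0517,"z":0,"yaw":0}]' >/dev/null
python3 -m crank '[{"grip":0.05,"x":0,"y":0,"z":0,"yaw":0},{"grip":0.05,"x":0,"y":0,"z":0.03,"yaw":0},{"grip":0.05,"x":0,"y":0,"z":0.06,"yaw":0},{"grip":0.05,"x":0,"y":0,"z":0.09,"yaw":0},{"grip":0.05,"x":0,"y":0,"z":0.1,"yaw":0}]'
python3 -c "
from h import *
rows([358,365.5,29],105)"
```

```text
time_s: 12.7
ee_pos: [354.4, 362.6, 86.6]
ee_rot: [-179.6, 0.2, 105.2]
force: [-0.8, -0.4, -2.9]
gripper_width: 60.1
gripper_force: 15.0
at [354.4 362.6  86.6] [-179.6    0.2  105.2] q6 29.2 -> d [0.0021 0.0046 0.0576] yaw 0.003399299692826485
```

```bash
python3 -m crank '[{"grip":0.05,"x":0,"y":0,"z":0.015,"yaw":0},{"grip":0.05,"x":0,"y":0,"z":0.03,"yaw":0},{"grip":0.05,"x":0,"y":0,"z":0.045,"yaw":0},{"grip":0.05,"x":0,"y":0,"z":0.05,"yaw":0},{"grip":0.05,"x":0,"y":0,"z":0.05,"yaw":0}]' >/dev/null
python3 -c "
from h import *
rows([358,365.5,29],105)"
```

```text
at [356.4 364.5  39.8] [-1.799e+02  1.000e-01  1.052e+02] q6 29.2 -> d [0.0005 0.0018 0.0108] yaw 0.0029367645985023394
```

```bash
python3 -m crank '[{"grip":0.05,"x":0,"y":0,"z":0.006,"yaw":0},{"grip":0.05,"x":0,"y":0,"z":0.01,"yaw":0},{"grip":0.05,"x":0,"y":0,"z":0.012,"yaw":0},{"grip":0.05,"x":0,"y":0,"z":0.012,"yaw":0},{"grip":0.05,"x":0,"y":0,"z":0.012,"yaw":0}]'
python3 -m crank '[{"grip":0.075,"x":0,"y":0,"z":0,"yaw":0},{"grip":0.075,"x":0,"y":0,"z":0,"yaw":0},{"grip":0.075,"x":0,"y":0,"z":0,"yaw":0},{"grip":0.075,"x":0,"y":0,"z":0,"yaw":0},{"grip":0.075,"x":0,"y":0,"z":-0.01,"yaw":0}]'
python3 -m crank '[{"grip":0.075,"x":0,"y":0,"z":-0.03,"yaw":0},{"grip":0.075,"x":0,"y":0,"z":-0.065,"yaw":0},{"grip":0.075,"x":0,"y":0,"z":-0.1,"yaw":0},{"grip":0.075,"x":0,"y":0,"z":-0.135,"yaw":0},{"grip":0.075,"x":0,"y":0,"z":-0.17,"yaw":0}]'
python3 -c "
from h import *
rows([577,-54,200],73)"
```

```text
time_s: 13.53
ee_pos: [356.8, 365.4, 28.8]
ee_rot: [180.0, -0.0, 105.2]
force: [-0.1, -0.6, -2.0]
gripper_width: 60.0
gripper_force: 15.0
time_s: 13.95
ee_pos: [355.8, 364.4, 37.5]
ee_rot: [-179.8, 0.1, 105.2]
force: [-0.3, 0.2, -0.3]
gripper_width: 74.9
gripper_force: 0.0
time_s: 14.37
ee_pos: [356.4, 364.9, 211.2]
ee_rot: [180.0, -0.0, 105.2]
force: [0.4, 0.3, -0.2]
gripper_width: 75.0
gripper_force: 0.0
at [356.4 364.9 211.2] [180.   -0.  105.2] q6 29.2 -> d [-0.4621  0.1033  0.011 ] yaw 0.5616394121511363
```

```bash
python3 -m crank '[{"grip":0.09,"x":-0.031,"y":0.007,"z":0,"yaw":0},{"grip":0.09,"x":-0.062,"y":0.014,"z":0,"yaw":0},{"grip":0.09,"x":-0.093,"y":0.021,"z":0,"yaw":0},{"grip":0.09,"x":-0.124,"y":0.028,"z":0,"yaw":0},{"grip":0.09,"x":-0.154,"y":0.0344,"z":0,"yaw":0}]' >/dev/null
python3 -m crank '[{"grip":0.09,"x":-0.031,"y":0.007,"z":0,"yaw":0},{"grip":0.09,"x":-0.062,"y":0.014,"z":0,"yaw":0},{"grip":0.09,"x":-0.093,"y":0.021,"z":0,"yaw":0},{"grip":0.09,"x":-0.124,"y":0.028,"z":0,"yaw":0},{"grip":0.09,"x":-0.154,"y":0.0344,"z":0,"yaw":0}]' >/dev/null
python3 -c "
from h import *
a=grab_frame('top').astype(int);m=((a[...,0]>110)&(a[...,1]<70)&(a[...,2]<70)).astype(np.uint8)
for c in cv2.findContours(m,0,2)[0]:
    if cv2.contourArea(c)>100:
        b=cv2.boxPoints(cv2.minAreaRect(c)); print(cv2.minAreaRect(c)); P=np.array([w(p,142) for p in b]); print(P.mean(0).round(1),[ (np.hypot(*(P[i]-P[i-1])[:2]).round(), np.degrees(np.arctan2(*(P[i]-P[i-1])[1::-1])).round(1)) for i in range(4)])"
python3 -m crank '[{"grip":0.09,"x":-0.031,"y":0.007,"z":0,"yaw":0},{"grip":0.09,"x":-0.062,"y":0.014,"z":0,"yaw":0},{"grip":0.09,"x":-0.093,"y":0.021,"z":0,"yaw":0},{"grip":0.09,"x":-0.124,"y":0.028,"z":0,"yaw":0},{"grip":0.09,"x":-0.154,"y":0.0344,"z":0,"yaw":0}]' >/dev/null
python3 -m crank '[{"grip":0.09,"x":0,"y":0,"z":0,"yaw":0.11},{"grip":0.09,"x":0,"y":0,"z":0,"yaw":0.22},{"grip":0.09,"x":0,"y":0,"z":0,"yaw":0.33},{"grip":0.09,"x":0,"y":0,"z":0,"yaw":0.44},{"grip":0.09,"x":0,"y":0,"z":0,"yaw":0.545}]'
python3 -c "
from h import *
rows([577,-54,106],74)"
```

```text
((475.80767822265625, 325.5384521484375), (8.04315185546875, 38.274314880371094), 33.6900634765625)
[ 294.6 -402.   142. ] [(np.float64(20.0), np.float64(54.9)), (np.float64(98.0), np.float64(-36.0)), (np.float64(20.0), np.float64(-125.3)), (np.float64(98.0), np.float64(144.0))]
((337.82354736328125, 218.7941131591797), (26.682449340820312, 22.235374450683594), 12.528807640075684)
[577.8 -56.2 142. ] [(np.float64(70.0), np.float64(76.0)), (np.float64(59.0), np.float64(-13.8)), (np.float64(70.0), np.float64(-104.1)), (np.float64(58.0), np.float64(166.0))]
time_s: 16.08
ee_pos: [577.1, -53.6, 209.2]
ee_rot: [180.0, -0.0, 73.6]
force: [0.4, -0.5, 0.0]
gripper_width: 90.0
gripper_force: 0.0
at [577.1 -53.6 209.2] [180.   -0.   73.6] q6 9.9 -> d [-0.0005 -0.      0.1032] yaw -0.006424877736615375
```

```bash
python3 -m crank '[{"grip":0.09,"x":0,"y":0,"z":0.035,"yaw":0},{"grip":0.09,"x":0,"y":0,"z":0.065,"yaw":0},{"grip":0.09,"x":0,"y":0,"z":0.09,"yaw":0},{"grip":0.09,"x":-0.001,"y":0,"z":0.1,"yaw":0},{"grip":0.09,"x":-0.001,"y":0,"z":0.104,"yaw":0}]' >/dev/null
python3 -m crank '[{"grip":0.05,"x":0,"y":0,"z":0,"yaw":0},{"grip":0.05,"x":0,"y":0,"z":0,"yaw":0},{"grip":0.05,"x":0,"y":0,"z":0,"yaw":0},{"grip":0.05,"x":0,"y":0,"z":0,"yaw":0},{"grip":0.05,"x":0,"y":0,"z":0,"yaw":0}]' 15
python3 -m crank '[{"grip":0.05,"x":0,"y":0,"z":0,"yaw":0},{"grip":0.05,"x":0,"y":0,"z":-0.015,"yaw":0},{"grip":0.05,"x":0,"y":0,"z":-0.04,"yaw":0},{"grip":0.05,"x":0,"y":0,"z":-0.07,"yaw":0},{"grip":0.05,"x":0,"y":0,"z":-0.1,"yaw":0}]'
python3 -c "
from h import *
rows([460,370,28],182.5)"
```

```text
time_s: 16.92
ee_pos: [577.8, -54.7, 105.8]
ee_rot: [179.9, -0.0, 74.0]
force: [0.4, -0.3, 3.3]
gripper_width: 62.0
gripper_force: 14.9
time_s: 17.33
ee_pos: [576.2, -54.5, 204.9]
ee_rot: [-179.9, 0.0, 74.0]
force: [0.5, 0.2, -1.5]
gripper_width: 62.1
gripper_force: 14.9
at [576.2 -54.5 204.9] [-179.9    0.    74. ] q6 9.5 -> d [ 0.3759 -0.2286  0.1773] yaw 1.2471768286394904
```

```bash
python3 -m crank '[{"grip":0.05,"x":0.025,"y":-0.0152,"z":0,"yaw":0},{"grip":0.05,"x":0.05,"y":-0.0304,"z":0,"yaw":0},{"grip":0.05,"x":0.075,"y":-0.0457,"z":0,"yaw":0},{"grip":0.05,"x":0.1,"y":-0.061,"z":0,"yaw":0},{"grip":0.05,"x":0.1253,"y":-0.0762,"z":0,"yaw":0}]' >/dev/null
python3 -m crank '[{"grip":0.05,"x":0.025,"y":-0.0152,"z":0,"yaw":0},{"grip":0.05,"x":0.05,"y":-0.0304,"z":0,"yaw":0},{"grip":0.05,"x":0.075,"y":-0.0457,"z":0,"yaw":0},{"grip":0.05,"x":0.1,"y":-0.061,"z":0,"yaw":0},{"grip":0.05,"x":0.1253,"y":-0.0762,"z":0,"yaw":0}]' >/dev/null
python3 -m crank '[{"grip":0.05,"x":0.025,"y":-0.0152,"z":0,"yaw":0},{"grip":0.05,"x":0.05,"y":-0.0304,"z":0,"yaw":0},{"grip":0.05,"x":0.075,"y":-0.0457,"z":0,"yaw":0},{"grip":0.05,"x":0.1,"y":-0.061,"z":0,"yaw":0},{"grip":0.05,"x":0.1253,"y":-0.0762,"z":0,"yaw":0}]' >/dev/null
python3 -m crank '[{"grip":0.05,"x":0,"y":0,"z":0,"yaw":-0.095},{"grip":0.05,"x":0,"y":0,"z":0,"yaw":-0.19},{"grip":0.05,"x":0,"y":0,"z":0,"yaw":-0.285},{"grip":0.05,"x":0,"y":0,"z":0,"yaw":-0.38},{"grip":0.05,"x":0,"y":0,"z":0,"yaw":-0.474}]' >/dev/null
python3 -m crank '[{"grip":0.05,"x":0,"y":0,"z":0,"yaw":-0.095},{"grip":0.05,"x":0,"y":0,"z":0,"yaw":-0.19},{"grip":0.05,"x":0,"y":0,"z":0,"yaw":-0.285},{"grip":0.05,"x":0,"y":0,"z":0,"yaw":-0.38},{"grip":0.05,"x":0,"y":0,"z":0,"yaw":-0.474}]' >/dev/null
python3 -m crank '[{"grip":0.05,"x":0,"y":0,"z":0,"yaw":-0.095},{"grip":0.05,"x":0,"y":0,"z":0,"yaw":-0.19},{"grip":0.05,"x":0,"y":0,"z":0,"yaw":-0.285},{"grip":0.05,"x":0,"y":0,"z":0,"yaw":-0.38},{"grip":0.05,"x":0,"y":0,"z":0,"yaw":-0.474}]' >/dev/null
python3 -m crank '[{"grip":0.05,"x":0,"y":0,"z":0,"yaw":-0.095},{"grip":0.05,"x":0,"y":0,"z":0,"yaw":-0.19},{"grip":0.05,"x":0,"y":0,"z":0,"yaw":-0.285},{"grip":0.05,"x":0,"y":0,"z":0,"yaw":-0.38},{"grip":0.05,"x":0,"y":0,"z":0,"yaw":-0.474}]'
python3 -c "
from h import *
rows([460,370,28],182.5)"
python3 -c "
from h import *
cv2.imwrite('pics/wr1.png',grab_frame('wrist')[:,:,::-1])"
```

```text
time_s: 20.25
ee_pos: [460.9, 369.6, 204.2]
ee_rot: [-180.0, -0.0, -177.1]
force: [0.0, 0.2, -0.7]
gripper_width: 61.8
gripper_force: 14.9
at [460.9 369.6 204.2] [-180.    -0.  -177.1] q6 -55.2 -> d [0.0007 0.0005 0.1762] yaw 0.006230399848233148
```

View pics/wr1.png

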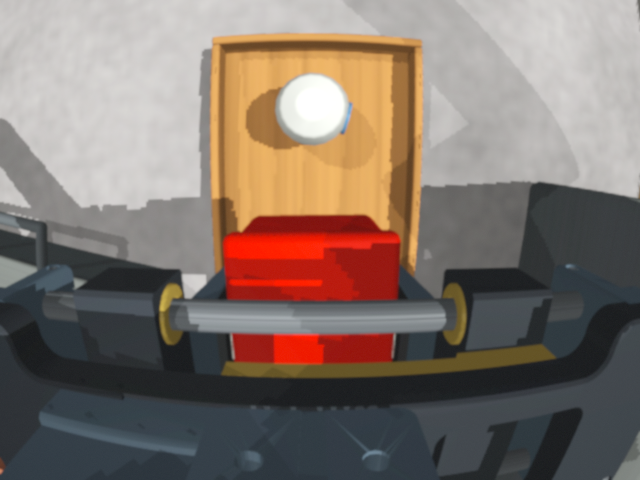

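The wrist view shows the pig upright in the tray (312,108) and the tub held level over the middle, so I'm lowering it.

```bash
python3 -m crank '[{"grip":0.05,"x":0,"y":0,"z":0.035,"yaw":0},{"grip":0.05,"x":0,"y":0,"z":0.07,"yaw":0},{"grip":0.05,"x":0,"y":0,"z":0.105,"yaw":0},{"grip":0.05,"x":0,"y":0,"z":0.14,"yaw":0},{"grip":0.05,"x":0,"y":0,"z":0.155,"yaw":0}]' >/dev/null
python3 -m crank '[{"grip":0.05,"x":0,"y":0,"z":0.009,"yaw":0},{"grip":0.05,"x":0,"y":0,"z":0.015,"yaw":0},{"grip":0.05,"x":0,"y":0,"z":0.019,"yaw":0},{"grip":0.05,"x":0,"y":0,"z":0.0205,"yaw":0},{"grip":0.05,"x":0,"y":0,"z":0.0205,"yaw":0}]'
python3 -m crank '[{"grip":0.09,"x":0,"y":0,"z":0,"yaw":0},{"grip":0.09,"x":0,"y":0,"z":0,"yaw":0},{"grip":0.09,"x":0,"y":0,"z":0,"yaw":0},{"grip":0.09,"x":0,"y":0,"z":0,"yaw":0},{"grip":0.09,"x":0,"y":0,"z":-0.01,"yaw":0}]'
python3 -m crank '[{"grip":0.09,"x":0,"y":0,"z":-0.03,"yaw":0},{"grip":0.09,"x":0,"y":0,"z":-0.065,"yaw":0},{"grip":0.09,"x":0,"y":0,"z":-0.1,"yaw":0},{"grip":0.09,"x":0,"y":0,"z":-0.135,"yaw":0},{"grip":0.09,"x":0,"y":0,"z":-0.17,"yaw":0}]'
python3 -c "
from h import *
rows([448,61,170],82.9)"
```

```text
time_s: 21.13
ee_pos: [461.8, 370.3, 29.8]
ee_rot: [179.9, 0.1, -177.4]
force: [-0.0, -0.3, -1.5]
gripper_width: 62.0
gripper_force: 14.9
time_s: 21.55
ee_pos: [460.2, 369.1, 38.0]
ee_rot: [-179.9, -0.1, -177.4]
force: [0.9, 0.1, -0.4]
gripper_width: 89.4
gripper_force: 0.0
time_s: 21.97
ee_pos: [460.9, 369.6, 211.7]
ee_rot: [180.0, 0.0, -177.4]
force: [-0.2, -0.2, -0.9]
gripper_width: 89.8
gripper_force: 0.0
at [460.9 369.6 211.7] [ 180.     0.  -177.4] q6 -55.0 -> d [ 0.0269 -0.3078  0.0415] yaw -1.4017220661475553
```

```bash
python3 -m crank '[{"grip":0.09,"x":0.0027,"y":-0.031,"z":0,"yaw":0},{"grip":0.09,"x":0.0054,"y":-0.062,"z":0,"yaw":0},{"grip":0.09,"x":0.008,"y":-0.093,"z":0,"yaw":0},{"grip":0.09,"x":0.011,"y":-0.124,"z":0,"yaw":0},{"grip":0.09,"x":0.0135,"y":-0.154,"z":0,"yaw":0}]' >/dev/null
python3 -m crank '[{"grip":0.06,"x":0.0027,"y":-0.031,"z":0,"yaw":0},{"grip":0.06,"x":0.0054,"y":-0.062,"z":0,"yaw":0},{"grip":0.06,"x":0.008,"y":-0.093,"z":0,"yaw":0},{"grip":0.06,"x":0.011,"y":-0.124,"z":0,"yaw":0},{"grip":0.06,"x":0.0135,"y":-0.154,"z":0,"yaw":0}]' >/dev/null
python3 -m crank '[{"grip":0.04,"x":0,"y":0,"z":0,"yaw":0.116},{"grip":0.04,"x":0,"y":0,"z":0,"yaw":0.232},{"grip":0.04,"x":0,"y":0,"z":0,"yaw":0.348},{"grip":0.04,"x":0,"y":0,"z":0,"yaw":0.464},{"grip":0.04,"x":0,"y":0,"z":0,"yaw":0.58}]' >/dev/null
python3 -m crank '[{"grip":0.04,"x":0,"y":0,"z":0,"yaw":0.116},{"grip":0.04,"x":0,"y":0,"z":0,"yaw":0.232},{"grip":0.04,"x":0,"y":0,"z":0,"yaw":0.348},{"grip":0.04,"x":0,"y":0,"z":0,"yaw":0.464},{"grip":0.04,"x":0,"y":0,"z":0,"yaw":0.58}]' >/dev/null
python3 -m crank '[{"grip":0.04,"x":0,"y":0,"z":0,"yaw":0.116},{"grip":0.04,"x":0,"y":0,"z":0,"yaw":0.232},{"grip":0.04,"x":0,"y":0,"z":0,"yaw":0.348},{"grip":0.04,"x":0,"y":0,"z":0,"yaw":0.464},{"grip":0.04,"x":0,"y":0,"z":0,"yaw":0.58}]'
python3 -c "
from h import *
rows([448,61,78],82.9)
a=grab_frame('top');cv2.imwrite('pics/top2.png',cv2.resize(a[170:340,140:360,::-1],None,fx=3.5,fy=3.5))"
```

```text
time_s: 24.05
ee_pos: [448.0, 60.9, 209.8]
ee_rot: [179.9, -0.0, 82.6]
force: [-0.0, 0.8, 0.5]
gripper_width: 40.1
gripper_force: 0.0
at [448.   60.9 209.8] [179.9  -0.   82.6] q6 13.7 -> d [ 0.     -0.0002  0.1318] yaw -0.005810404104730216
```

View pics/top2.png

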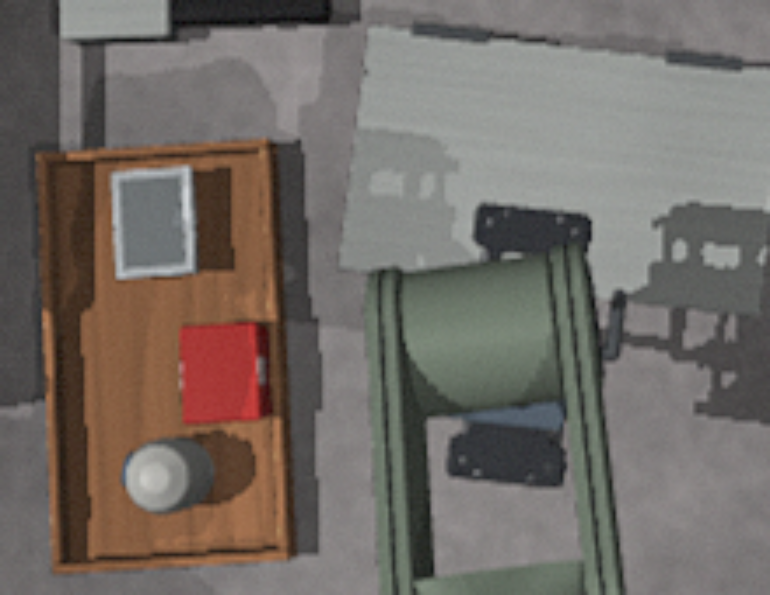

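All three are in the tray. The tub (crop 225,370) has been knocked towards the box-side wall, so I'm checking that it lies inside and isn't on the wall.

```bash
python3 -c "
from h import *
a=grab_frame('top').astype(int);m=((a[...,0]>110)&(a[...,1]<70)&(a[...,2]<70)).astype(np.uint8)
for c in cv2.findContours(m,0,2)[0]:
    if cv2.contourArea(c)>100:
        b=cv2.boxPoints(cv2.minAreaRect(c)); P=np.array([w(p,64) for p in b]); q=P.mean(0)-[453.3,369.7,0]; t=np.radians(2.5); print((q[0]*np.cos(t)+q[1]*np.sin(t)).round(1),(-q[0]*np.sin(t)+q[1]*np.cos(t)).round(1),[ (np.hypot(*(P[i]-P[i-1])[:2]).round(), np.degrees(np.arctan2(*(P[i]-P[i-1])[1::-1])).round(1)) for i in range(4)])"
python3 -m crank '[{"grip":0.04,"x":0,"y":0,"z":0.03,"yaw":0},{"grip":0.04,"x":0,"y":0,"z":0.06,"yaw":0},{"grip":0.04,"x":0,"y":0,"z":0.09,"yaw":0},{"grip":0.04,"x":0,"y":0,"z":0.115,"yaw":0},{"grip":0.04,"x":0,"y":0,"z":0.131,"yaw":0}]' 25
python3 -m crank '[{"grip":0.04,"x":0,"y":0,"z":0,"yaw":0},{"grip":0.03,"x":0,"y":0,"z":0,"yaw":0},{"grip":0.005,"x":0,"y":0,"z":0,"yaw":0},{"grip":0.005,"x":0,"y":0,"z":0,"yaw":0},{"grip":0.005,"x":0,"y":0,"z":0,"yaw":0}]' 25
python3 -c "
from h import *
rows([448,61,78],82.9)"
```

```text
-205.2 -781.3 [(np.float64(21.0), np.float64(55.0)), (np.float64(117.0), np.float64(-36.0)), (np.float64(21.0), np.float64(-125.3)), (np.float64(117.0), np.float64(144.0))]
-18.1 -49.7 [(np.float64(77.0), np.float64(2.6)), (np.float64(61.0), np.float64(-88.6)), (np.float64(77.0), np.float64(-177.6)), (np.float64(61.0), np.float64(91.5))]
time_s: 24.57
ee_pos: [446.8, 60.8, 76.2]
ee_rot: [-179.8, 0.0, 83.1]
force: [-0.0, 0.2, -0.2]
gripper_width: 40.2
gripper_force: 0.0
time_s: 24.98
ee_pos: [450.6, 61.0, 79.5]
ee_rot: [179.6, -0.1, 82.9]
force: [8.2, -2.2, -4.4]
gripper_width: 16.2
gripper_force: 4.0
at [450.6  61.   79.5] [ 1.796e+02 -1.000e-01  8.290e+01] q6 13.4 -> d [-0.0003 -0.0026  0.0015] yaw 0.0007771638748543808
```

```bash
python3 -m crank '[{"grip":0.005,"x":0,"y":0.001,"z":0,"yaw":0},{"grip":0.005,"x":0,"y":0.002,"z":0,"yaw":0},{"grip":0.005,"x":0,"y":0.003,"z":0,"yaw":0},{"grip":0.005,"x":0,"y":0.003,"z":0,"yaw":0},{"grip":0.005,"x":0,"y":0.003,"z":0,"yaw":0}]' 25
```

```text
time_s: 25.4
ee_pos: [452.8, 60.7, 79.5]
ee_rot: [179.8, -0.1, 82.9]
force: [1.9, -1.1, 5.8]
gripper_width: 11.2
gripper_force: 25.0
```

```bash
python3 -m crank '[{"grip":0.005,"x":0,"y":0.0007,"z":-0.0176,"yaw":0},{"grip":0.005,"x":0,"y":0.0026,"z":-0.0351,"yaw":0},{"grip":0.005,"x":0,"y":0.0059,"z":-0.0524,"yaw":0},{"grip":0.005,"x":0,"y":0.0105,"z":-0.0694,"yaw":0},{"grip":0.005,"x":0,"y":0.0164,"z":-0.0861,"yaw":0}]' 25
python3 -m crank '[{"grip":0.005,"x":0,"y":0.007,"z":-0.0161,"yaw":0},{"grip":0.005,"x":0,"y":0.0152,"z":-0.0317,"yaw":0},{"grip":0.005,"x":0,"y":0.0246,"z":-0.0466,"yaw":0},{"grip":0.005,"x":0,"y":0.0351,"z":-0.0608,"yaw":0},{"grip":0.005,"x":0,"y":0.0467,"z":-0.0741,"yaw":0}]' 25
```

```text
time_s: 25.82
ee_pos: [467.7, 58.6, 164.3]
ee_rot: [180.0, -0.0, 82.9]
force: [5.5, 0.1, -10.2]
gripper_width: 11.3
gripper_force: 25.0
time_s: 26.23
ee_pos: [509.6, 52.8, 237.2]
ee_rot: [-179.4, 0.1, 82.9]
force: [-6.3, 0.8, -2.3]
gripper_width: 11.3
gripper_force: 25.0
```

Following the arc well with low forces.

```bash
python3 -m crank '[{"grip":0.005,"x":0,"y":0.0124,"z":-0.0124,"yaw":0},{"grip":0.005,"x":0,"y":0.0258,"z":-0.0239,"yaw":0},{"grip":0.005,"x":0,"y":0.04,"z":-0.0343,"yaw":0},{"grip":0.005,"x":0,"y":0.055,"z":-0.0436,"yaw":0},{"grip":0.005,"x":0,"y":0.0706,"z":-0.0518,"yaw":0}]' 25
python3 -m crank '[{"grip":0.005,"x":0,"y":0.0161,"z":-0.007,"yaw":0},{"grip":0.005,"x":0,"y":0.0328,"z":-0.0128,"yaw":0},{"grip":0.005,"x":0,"y":0.0498,"z":-0.0173,"yaw":0},{"grip":0.005,"x":0,"y":0.0672,"z":-0.0205,"yaw":0},{"grip":0.005,"x":0,"y":0.0847,"z":-0.0224,"yaw":0}]' 25
python3 -m crank '[{"grip":0.005,"x":0,"y":0.007,"z":-0.0005,"yaw":0},{"grip":0.005,"x":0,"y":0.012,"z":-0.0005,"yaw":0},{"grip":0.005,"x":0,"y":0.012,"z":-0.0005,"yaw":0},{"grip":0.005,"x":0,"y":0.012,"z":-0.0005,"yaw":0},{"grip":0.005,"x":0,"y":0.012,"z":-0.0005,"yaw":0}]' 25
```

```text
time_s: 26.65
ee_pos: [578.0, 43.5, 292.1]
ee_rot: [-179.3, 0.1, 82.9]
force: [-13.3, -2.2, 12.3]
gripper_width: 11.4
gripper_force: 25.0
time_s: 27.07
ee_pos: [665.8, 31.5, 315.6]
ee_rot: [-179.9, 0.2, 82.8]
force: [-5.3, -4.5, 8.7]
gripper_width: 11.0
gripper_force: 25.0
time_s: 27.48
ee_pos: [679.6, 29.6, 316.0]
ee_rot: [179.8, 0.2, 82.8]
force: [-0.1, -5.5, 9.2]
gripper_width: 11.3
gripper_force: 25.0
```

```bash
python3 -m crank '[{"grip":0.035,"x":0,"y":0,"z":0,"yaw":0},{"grip":0.035,"x":0,"y":0,"z":0,"yaw":0},{"grip":0.035,"x":0,"y":0,"z":0,"yaw":0},{"grip":0.035,"x":0,"y":0,"z":-0.02,"yaw":0},{"grip":0.035,"x":0,"y":0,"z":-0.05,"yaw":0}]' 25
python3 -m crank '[{"grip":0.06,"x":0,"y":-0.025,"z":-0.02,"yaw":0},{"grip":0.06,"x":0,"y":-0.06,"z":-0.02,"yaw":0},{"grip":0.06,"x":0,"y":-0.095,"z":-0.02,"yaw":0},{"grip":0.06,"x":0,"y":-0.13,"z":-0.02,"yaw":0},{"grip":0.06,"x":0,"y":-0.165,"z":-0.02,"yaw":0}]'
python3 -c "
from h import *
rows([433,-366,200],102)
s=grab_frame('scene');cv2.imwrite('pics/sc2.png',cv2.resize(s[170:340,230:470,::-1],None,fx=3.3,fy=3.3,interpolation=cv2.INTER_CUBIC))
t=grab_frame('top');cv2.imwrite('pics/t2.png',cv2.resize(t[150:300,220:400,::-1],None,fx=4,fy=4,interpolation=cv2.INTER_CUBIC))"
```

```text
time_s: 27.9
ee_pos: [678.2, 32.5, 359.1]
ee_rot: [-179.4, 0.1, 82.9]
force: [2.5, 0.0, 0.1]
gripper_width: 34.8
gripper_force: 0.0
time_s: 28.32
ee_pos: [513.9, 52.9, 382.1]
ee_rot: [-179.9, -0.0, 82.9]
force: [0.7, 0.1, 1.1]
gripper_width: 59.6
gripper_force: 0.0
at [513.9  52.9 382.1] [-179.9   -0.    82.9] q6 11.7 -> d [-0.4258 -0.0283  0.182 ] yaw -0.33284554450713855
```

View pics/sc2.png

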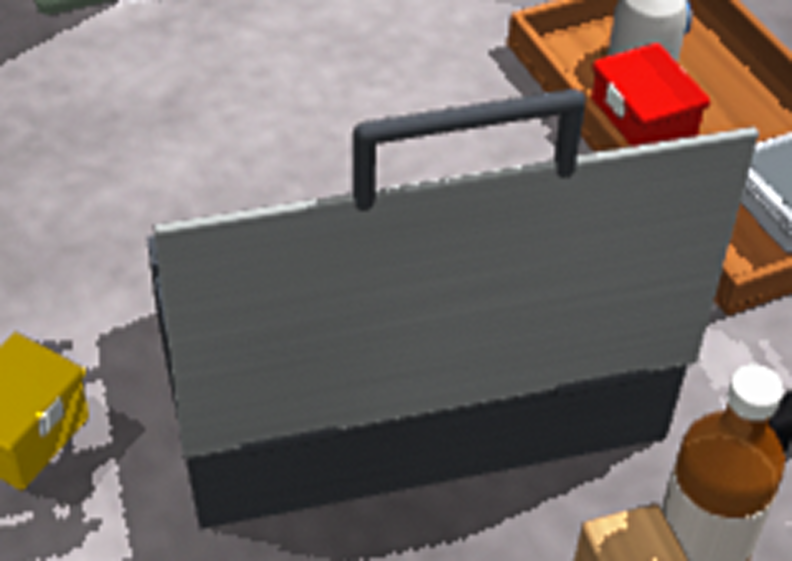

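The hatch stands upright past the threshold and the tub is level. Moving to the pin and photographing the open box.

```bash
python3 -m crank '[{"grip":0.06,"x":-0.028,"y":-0.002,"z":0,"yaw":0},{"grip":0.06,"x":-0.057,"y":-0.004,"z":0,"yaw":0},{"grip":0.06,"x":-0.085,"y":-0.006,"z":0,"yaw":0},{"grip":0.06,"x":-0.114,"y":-0.008,"z":0,"yaw":0},{"grip":0.06,"x":-0.142,"y":-0.0094,"z":0,"yaw":0}]' >/dev/null
python3 -m crank '[{"grip":0.06,"x":-0.028,"y":-0.002,"z":0,"yaw":0},{"grip":0.06,"x":-0.057,"y":-0.004,"z":0,"yaw":0},{"grip":0.06,"x":-0.085,"y":-0.006,"z":0,"yaw":0},{"grip":0.06,"x":-0.114,"y":-0.008,"z":0,"yaw":0},{"grip":0.06,"x":-0.142,"y":-0.0094,"z":0,"yaw":0}]' >/dev/null
python3 -m crank '[{"grip":0.06,"x":-0.028,"y":-0.002,"z":0,"yaw":0},{"grip":0.06,"x":-0.057,"y":-0.004,"z":0,"yaw":0},{"grip":0.06,"x":-0.085,"y":-0.006,"z":0,"yaw":0},{"grip":0.06,"x":-0.114,"y":-0.008,"z":0,"yaw":0},{"grip":0.06,"x":-0.142,"y":-0.0094,"z":0,"yaw":0}]' >/dev/null
python3 -m crank '[{"grip":0.06,"x":0,"y":0,"z":0.02,"yaw":-0.11},{"grip":0.06,"x":0,"y":0,"z":0.04,"yaw":-0.22},{"grip":0.06,"x":0,"y":0,"z":0.07,"yaw":-0.333},{"grip":0.06,"x":0,"y":0,"z":0.1,"yaw":-0.333},{"grip":0.06,"x":0,"y":0,"z":0.13,"yaw":-0.333}]' 
python3 -c "
from h import *
rows([433,-366,107],102.3)
t=grab_frame('top');cv2.imwrite('pics/t3.png',cv2.resize(t[165:295,225:405,::-1],None,fx=4.4,fy=4.4,interpolation=cv2.INTER_CUBIC))"
```

```text
time_s: 30.08
ee_pos: [435.6, -366.9, 251.0]
ee_rot: [180.0, -0.0, 102.0]
force: [0.2, -0.2, -0.0]
gripper_width: 60.3
gripper_force: 0.0
at [ 435.6 -366.9  251. ] [180.  -0. 102.] q6 -53.3 -> d [ 0.0014 -0.0023  0.144 ] yaw -0.005308427343536204
```

View pics/t3.png

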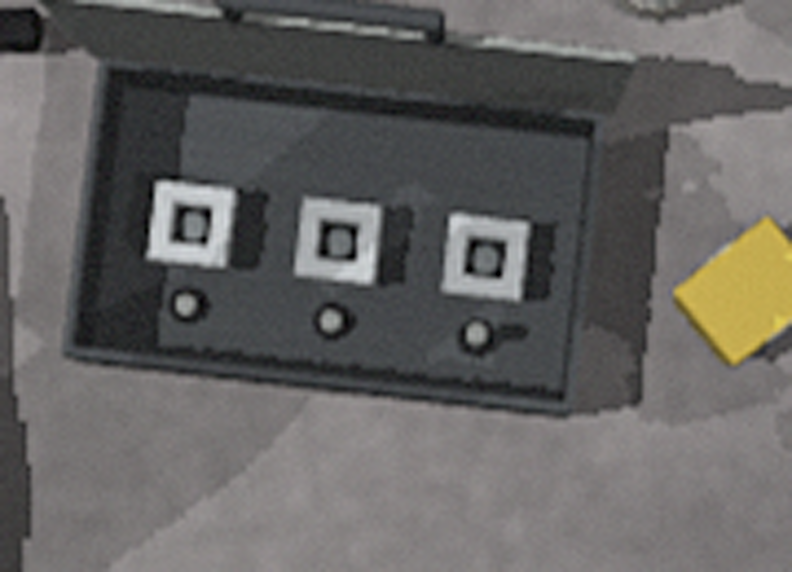

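Three wells show at crop (192,225), (340,242), (485,258), with pegs at (186,303), (331,320), (477,334). Only the right peg throws a long shadow, so right = reset_c is the candidate. I'll check it by parallax and an enlarged crop.

```bash
python3 -c "
from h import *
f=lambda p:(225+p[0]/4.4,165+p[1]/4.4)
bx=np.array([np.cos(np.radians(-7.1)),np.sin(np.radians(-7.1))])
m=camera_model('top')
def pj(X):
    c=m['R']@X+m['t']; u=m['intrinsics']@c; u=u[:2]/u[2]; return ((u-[225,165])*4.4).round(1)
for n,b,p in (('a',(192,225),(186,303)),('b',(340,242),(331,320)),('c',(485,258),(477,334))):
    B=w(f(b),40)[:2]; foot=B-50*bx
    print(n,B.round(1),'peg seen',p,'short',pj(np.r_[foot,18]),'tall',pj(np.r_[foot,51]))
t=cv2.imread('pics/t3.png')
cv2.imwrite('pics/t4.png',cv2.resize(t[170:370,130:560],None,fx=1.85,fy=1.85,interpolation=cv2.INTER_CUBIC).clip(0,90)*2.8)
"
```

```text
a [602.3 136.5] peg seen (186, 303) short [187.5 305.4] tall [181.4 300.7]
b [589.   41.8] peg seen (331, 320) short [333.7 322.3] tall [330.9 318.1]
c [576.5 -50.6] peg seen (477, 334) short [476.9 338.3] tall [477.4 334.4][ WARN:0@0.047] global loadsave.cpp:1063 imwrite_ Unsupported depth image for selected encoder is fallbacked to CV_8U.
```

View pics/t4.png

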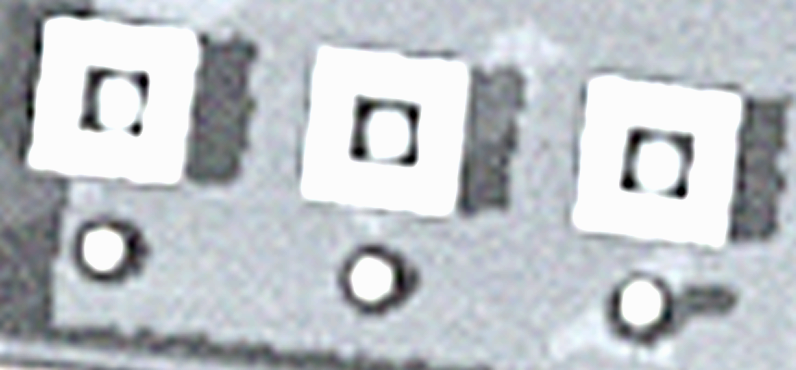

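Right peg is clearly the tall one (crop 640,303, long shadow); the others are stubs, so the target is reset_c. Picking up the pin.

```bash
python3 -m crank '[{"grip":0.06,"x":0.001,"y":-0.002,"z":0.035,"yaw":0},{"grip":0.06,"x":0.001,"y":-0.002,"z":0.07,"yaw":0},{"grip":0.06,"x":0.001,"y":-0.002,"z":0.1,"yaw":0},{"grip":0.06,"x":0.001,"y":-0.002,"z":0.125,"yaw":0},{"grip":0.06,"x":0.001,"y":-0.002,"z":0.1345,"yaw":0}]' 45
python3 -m crank '[{"grip":0.06,"x":0,"y":0,"z":0,"yaw":0},{"grip":0.035,"x":0,"y":0,"z":0,"yaw":0},{"grip":0.03,"x":0,"y":0,"z":0,"yaw":0},{"grip":0.028,"x":0,"y":0,"z":0,"yaw":0},{"grip":0.026,"x":0,"y":0,"z":0,"yaw":0}]' 45
python3 -c "
from h import *
rows([433,-366,114],102.3)"
```

```text
time_s: 30.55
ee_pos: [432.0, -365.0, 115.0]
ee_rot: [-179.8, -0.3, 102.0]
force: [0.2, 0.2, -1.3]
gripper_width: 59.8
gripper_force: 0.0
time_s: 30.97
ee_pos: [433.8, -366.8, 119.9]
ee_rot: [179.9, 0.1, 102.0]
force: [1.5, -0.4, 0.9]
gripper_width: 36.1
gripper_force: 0.0
at [ 433.8 -366.8  119.9] [1.799e+02 1.000e-01 1.020e+02] q6 -53.4 -> d [ 0.001  -0.0007  0.0059] yaw -0.005603679828831698
```

```bash
python3 -m crank '[{"grip":0.034,"x":0,"y":0,"z":0.003,"yaw":0},{"grip":0.034,"x":0,"y":0,"z":0.006,"yaw":0},{"grip":0.034,"x":0,"y":0,"z":0.006,"yaw":0},{"grip":0.026,"x":0,"y":0,"z":0.006,"yaw":0},{"grip":0.01,"x":0,"y":0,"z":0.006,"yaw":0}]' 45
python3 -m crank '[{"grip":0.01,"x":0,"y":0,"z":0,"yaw":0},{"grip":0.01,"x":0,"y":0,"z":0,"yaw":0},{"grip":0.01,"x":0,"y":0,"z":0,"yaw":0},{"grip":0.01,"x":0,"y":0,"z":0,"yaw":0},{"grip":0.01,"x":0,"y":0,"z":0,"yaw":0}]' 45
python3 -c "
from h import *
rows([433,-366,114],102.3)"
```

```text
time_s: 31.38
ee_pos: [433.8, -366.7, 112.5]
ee_rot: [179.9, 0.1, 102.0]
force: [1.5, -2.0, 0.1]
gripper_width: 23.8
gripper_force: 1.1
time_s: 31.8
ee_pos: [433.5, -366.6, 112.5]
ee_rot: [180.0, 0.1, 102.0]
force: [2.2, -3.4, 1.5]
gripper_width: 22.1
gripper_force: 45.9
at [ 433.5 -366.6  112.5] [1.80e+02 1.00e-01 1.02e+02] q6 -53.4 -> d [ 0.0007 -0.0004 -0.0015] yaw -0.005671572146509707
```

```bash
python3 -m crank '[{"grip":0.01,"x":0,"y":0,"z":-0.01,"yaw":0},{"grip":0.01,"x":0,"y":0,"z":-0.03,"yaw":0},{"grip":0.01,"x":0,"y":0,"z":-0.065,"yaw":0},{"grip":0.01,"x":0,"y":0,"z":-0.1,"yaw":0},{"grip":0.01,"x":0,"y":0,"z":-0.13,"yaw":0}]' 45
python3 -m crank '[{"grip":0.01,"x":0.0186,"y":0.0137,"z":0,"yaw":0},{"grip":0.01,"x":0.037,"y":0.0274,"z":0,"yaw":0},{"grip":0.01,"x":0.056,"y":0.041,"z":0,"yaw":0},{"grip":0.01,"x":0.0745,"y":0.055,"z":0,"yaw":0},{"grip":0.01,"x":0.0931,"y":0.0685,"z":0,"yaw":0}]' >/dev/null
python3 -m crank '[{"grip":0.01,"x":0.0186,"y":0.0137,"z":0,"yaw":0},{"grip":0.01,"x":0.037,"y":0.0274,"z":0,"yaw":0},{"grip":0.01,"x":0.056,"y":0.041,"z":0,"yaw":0},{"grip":0.01,"x":0.0745,"y":0.055,"z":0,"yaw":0},{"grip":0.01,"x":0.0931,"y":0.0685,"z":0,"yaw":0}]' >/dev/null
python3 -m crank '[{"grip":0.01,"x":0.0186,"y":0.0137,"z":0,"yaw":0},{"grip":0.01,"x":0.037,"y":0.0274,"z":0,"yaw":0},{"grip":0.01,"x":0.056,"y":0.041,"z":0,"yaw":0},{"grip":0.01,"x":0.0745,"y":0.055,"z":0,"yaw":0},{"grip":0.01,"x":0.0931,"y":0.0685,"z":0,"yaw":0}]' >/dev/null
python3 -m crank '[{"grip":0.01,"x":0,"y":0,"z":0,"yaw":-0.083},{"grip":0.01,"x":0,"y":0,"z":0,"yaw":-0.165},{"grip":0.01,"x":0,"y":0,"z":0,"yaw":-0.248},{"grip":0.01,"x":0,"y":0,"z":0,"yaw":-0.33},{"grip":0.01,"x":0,"y":0,"z":0,"yaw":-0.413}]' >/dev/null
python3 -m crank '[{"grip":0.01,"x":0,"y":0,"z":0,"yaw":-0.083},{"grip":0.01,"x":0,"y":0,"z":0,"yaw":-0.165},{"grip":0.01,"x":0,"y":0,"z":0,"yaw":-0.248},{"grip":0.01,"x":0,"y":0,"z":0,"yaw":-0.33},{"grip":0.01,"x":0,"y":0,"z":0,"yaw":-0.413}]' >/dev/null
python3 -m crank '[{"grip":0.01,"x":0,"y":0,"z":0,"yaw":-0.083},{"grip":0.01,"x":0,"y":0,"z":0,"yaw":-0.165},{"grip":0.01,"x":0,"y":0,"z":0,"yaw":-0.248},{"grip":0.01,"x":0,"y":0,"z":0,"yaw":-0.33},{"grip":0.01,"x":0,"y":0,"z":0,"yaw":-0.413}]'
python3 -c "
from h import *
rows([576.5,-50.6,160],173)"
```

```text
time_s: 32.22
ee_pos: [431.9, -364.8, 244.0]
ee_rot: [-179.9, -0.2, 102.0]
force: [0.8, -1.0, -1.0]
gripper_width: 21.9
gripper_force: 45.0
time_s: 34.72
ee_pos: [574.2, -49.9, 241.8]
ee_rot: [180.0, -0.3, 173.2]
force: [-0.0, 0.5, -1.5]
gripper_width: 22.1
gripper_force: 45.0
at [574.2 -49.9 241.8] [180.   -0.3 173.2] q6 -89.3 -> d [-0.0028 -0.0005  0.0818] yaw 0.0036357196822913718
```

```bash
python3 -m crank '[{"grip":0.01,"x":-0.0025,"y":-0.0005,"z":0.025,"yaw":0},{"grip":0.01,"x":-0.0025,"y":-0.0005,"z":0.05,"yaw":0},{"grip":0.01,"x":-0.0025,"y":-0.0005,"z":0.075,"yaw":0},{"grip":0.01,"x":-0.0025,"y":-0.0005,"z":0.093,"yaw":0},{"grip":0.01,"x":-0.0025,"y":-0.0005,"z":0.097,"yaw":0}]' >/dev/null
python3 -c "
from h import *
rows([576.5,-50.6,105],173)
s=grab_frame('wrist');cv2.imwrite('pics/wr2.png',s[:,:,::-1])"
```

```text
at [574.6 -50.5 141.5] [180.   -0.6 173. ] q6 -89.2 -> d [-0.0023  0.0001  0.0365] yaw -0.0005408874835048927
```

View pics/wr2.png

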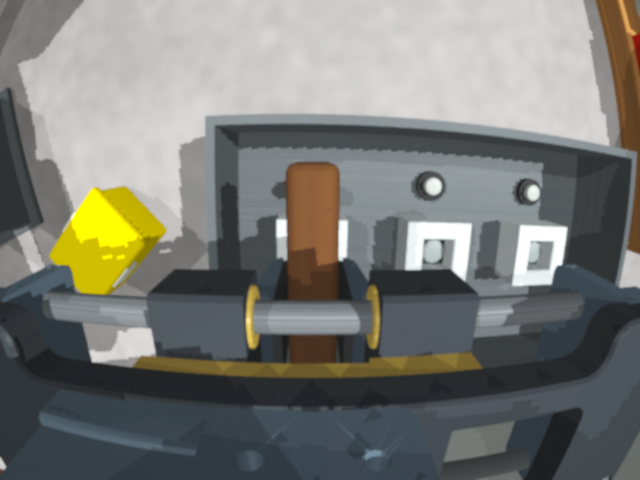

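The wrist view shows the bar over the right well (rim corners ~277,220 and ~348,220), with the b cap at (432,250) and the a cap at (540,252). Cross-checking the button positions from this camera.

```bash
python3 -c "
from h import *
m=camera_model('wrist');K=m['intrinsics'];R=m['R'];t=m['t'];c=-R.T@t
def ww(p,z):
    v=(np.array(p)-[K[0,2],K[1,2]])/K[0,0]; th=np.hypot(*v); d=np.r_[v/th*np.sin(th),np.cos(th)]; d=R.T@d; return (c+d*(z-c[2])/d[2]).round(1)
print('cap b',ww((432,250),24),'cap a',ww((540,252),24),'cRimCornersNear',ww((277,220),40),ww((348,220),40),'bRim near',ww((411,221),40),ww((471,222),40))
from scipy.spatial.transform import Rotation as Ro
s=state();print('tip',s['ee_pos']+Ro.from_euler('xyz',s['ee_rot'],degrees=True).apply([0,0,87.5]))
"
```

```text
cap b [592.8  42.4  24. ] cap a [608.2 146.8  24. ] cRimCornersNear [552.  -73.7  40. ] [558.1 -23.5  40. ] bRim near [564.2  22.4  40. ] [570.3  70.3  40. ]
tip [574.80045815 -50.56593856  55.06630152]
```

```bash
python3 -m crank '[{"grip":0.01,"x":-0.003,"y":0,"z":0,"yaw":0},{"grip":0.01,"x":-0.003,"y":0,"z":0.007,"yaw":0},{"grip":0.01,"x":-0.003,"y":0,"z":0.014,"yaw":0},{"grip":0.01,"x":-0.003,"y":0,"z":0.021,"yaw":0},{"grip":0.01,"x":-0.003,"y":0,"z":0.025,"yaw":0}]'
python3 -m crank '[{"grip":0.01,"x":0,"y":0,"z":0,"yaw":0},{"grip":0.01,"x":0,"y":0,"z":0,"yaw":0},{"grip":0.01,"x":0,"y":0,"z":0,"yaw":0},{"grip":0.01,"x":0,"y":0,"z":0,"yaw":0},{"grip":0.01,"x":0,"y":0,"z":0,"yaw":0}]'
```

```text
time_s: 35.6
ee_pos: [581.2, -51.4, 119.6]
ee_rot: [180.0, -0.1, 173.0]
force: [-0.6, -1.2, -0.5]
gripper_width: 21.3
gripper_force: 45.0
time_s: 36.02
ee_pos: [581.8, -51.5, 120.7]
ee_rot: [180.0, 0.0, 173.0]
force: [0.5, 0.3, 0.1]
gripper_width: 21.6
gripper_force: 45.0
```

Tip is inside the well with no side force, but x ran 4 mm ahead. Correcting it, then pressing.

```bash
python3 -m crank '[{"grip":0.01,"x":0.002,"y":0,"z":0,"yaw":0},{"grip":0.01,"x":0.0035,"y":0,"z":0,"yaw":0},{"grip":0.01,"x":0.0035,"y":0,"z":0.003,"yaw":0},{"grip":0.01,"x":0.0035,"y":0,"z":0.006,"yaw":0},{"grip":0.01,"x":0.0035,"y":0,"z":0.008,"yaw":0}]'
python3 -m crank '[{"grip":0.01,"x":0,"y":0,"z":0.002,"yaw":0},{"grip":0.01,"x":0,"y":0,"z":0.004,"yaw":0},{"grip":0.01,"x":0,"y":0,"z":0.006,"yaw":0},{"grip":0.01,"x":0,"y":0,"z":0.007,"yaw":0},{"grip":0.01,"x":0,"y":0,"z":0.007,"yaw":0}]'
```

```text
time_s: 36.43
ee_pos: [578.2, -51.1, 112.2]
ee_rot: [180.0, 0.0, 173.0]
force: [-0.5, 0.2, 2.2]
gripper_width: 21.7
gripper_force: 45.0
time_s: 36.85
ee_pos: [578.5, -51.1, 109.0]
ee_rot: [180.0, 0.1, 173.0]
force: [-5.4, 1.0, 22.7]
gripper_width: 21.9
gripper_force: 45.0
```

Contact at ~115 and the stop reached at 109 (6 mm travel, 23 N), so the button is fully in. Holding.

```bash
python3 -m crank '[{"grip":0.01,"x":0,"y":0,"z":0,"yaw":0},{"grip":0.01,"x":0,"y":0,"z":0,"yaw":0},{"grip":0.01,"x":0,"y":0,"z":0,"yaw":0},{"grip":0.01,"x":0,"y":0,"z":0,"yaw":0},{"grip":0.01,"x":0,"y":0,"z":0,"yaw":0}]'
python3 -m crank '[{"grip":0.01,"x":0,"y":0,"z":0,"yaw":0},{"grip":0.01,"x":0,"y":0,"z":0,"yaw":0},{"grip":0.01,"x":0,"y":0,"z":0,"yaw":0},{"grip":0.01,"x":0,"y":0,"z":0,"yaw":0},{"grip":0.01,"x":0,"y":0,"z":0,"yaw":0}]'
python3 -m crank '[{"grip":0.01,"x":0,"y":0,"z":0,"yaw":0},{"grip":0.01,"x":0,"y":0,"z":0,"yaw":0},{"grip":0.01,"x":0,"y":0,"z":0,"yaw":0},{"grip":0.01,"x":0,"y":0,"z":0,"yaw":0},{"grip":0.01,"x":0,"y":0,"z":0,"yaw":0}]'
python3 -c "
from h import *
s=grab_frame('scene');cv2.imwrite('pics/sc3.png',cv2.resize(s[120:340,250:450,::-1],None,fx=2.7,fy=2.7,interpolation=cv2.INTER_CUBIC))
t=grab_frame('top');cv2.imwrite('pics/t5.png',t[:,:,::-1])"
```

```text
time_s: 37.27
ee_pos: [578.5, -51.1, 109.0]
ee_rot: [180.0, 0.1, 173.0]
force: [-6.4, 0.6, 22.0]
gripper_width: 21.9
gripper_force: 45.0
time_s: 37.68
ee_pos: [578.5, -51.1, 109.1]
ee_rot: [180.0, 0.1, 173.0]
force: [-5.9, 1.2, 20.3]
gripper_width: 21.4
gripper_force: 45.0
time_s: 38.1
ee_pos: [578.5, -51.1, 109.0]
ee_rot: [180.0, 0.1, 173.0]
force: [-5.7, 0.6, 21.1]
gripper_width: 21.9
gripper_force: 45.0
```

```bash
python3 -m crank '[{"grip":0.01,"x":0,"y":0,"z":0,"yaw":0},{"grip":0.01,"x":0,"y":0,"z":0.001,"yaw":0},{"grip":0.01,"x":0,"y":0,"z":0.002,"yaw":0},{"grip":0.01,"x":0,"y":0,"z":0.003,"yaw":0},{"grip":0.01,"x":0,"y":0,"z":0.003,"yaw":0}]' 60
python3 -m crank '[{"grip":0.01,"x":0,"y":0,"z":0,"yaw":0},{"grip":0.01,"x":0,"y":0,"z":0,"yaw":0},{"grip":0.01,"x":0,"y":0,"z":0,"yaw":0},{"grip":0.01,"x":0,"y":0,"z":0,"yaw":0},{"grip":0.01,"x":0,"y":0,"z":0,"yaw":0}]'
python3 -m crank '[{"grip":0.01,"x":0,"y":0,"z":0,"yaw":0},{"grip":0.01,"x":0,"y":0,"z":0,"yaw":0},{"grip":0.01,"x":0,"y":0,"z":0,"yaw":0},{"grip":0.01,"x":0,"y":0,"z":0,"yaw":0},{"grip":0.01,"x":0,"y":0,"z":0,"yaw":0}]'
```

```text
time_s: 38.62
ee_pos: [578.7, -51.2, 108.6]
ee_rot: [180.0, 0.2, 173.0]
force: [-9.1, 1.2, 35.8]
gripper_width: 21.4
gripper_force: 60.0
time_s: 39.03
ee_pos: [578.7, -51.2, 108.7]
ee_rot: [180.0, 0.2, 173.0]
force: [-9.5, 0.4, 35.4]
gripper_width: 21.7
gripper_force: 60.0
time_s: 39.45
ee_pos: [578.7, -51.1, 108.7]
ee_rot: [180.0, 0.2, 173.0]
force: [-8.5, 0.5, 36.2]
gripper_width: 21.7
gripper_force: 60.0
```

View pics/sc3.png

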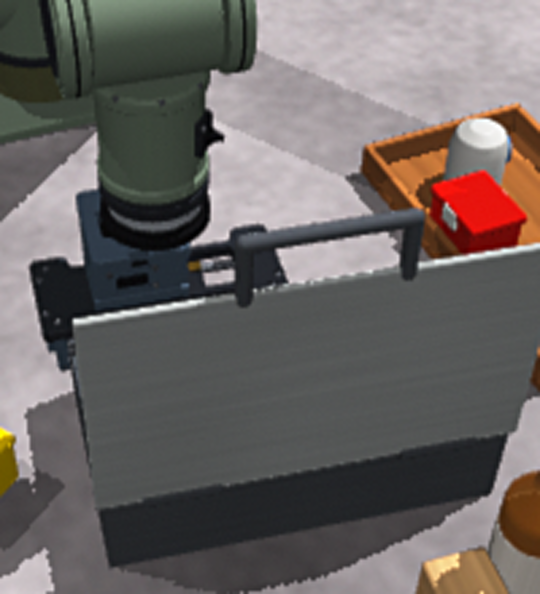

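Rigid stop at 108.7. While withdrawing, I'll read the spring curve to verify the full 6 mm of travel.

```bash
U='import sys'; python3 -m crank '[{"grip":0.01,"x":0,"y":0,"z":-0.003,"yaw":0},{"grip":0.01,"x":0,"y":0,"z":-0.006,"yaw":0},{"grip":0.01,"x":0,"y":0,"z":-0.0065,"yaw":0},{"grip":0.01,"x":0,"y":0,"z":-0.0065,"yaw":0},{"grip":0.01,"x":0,"y":0,"z":-0.0065,"yaw":0}]' | grep -E "ee_pos|force:"
python3 -m crank '[{"grip":0.01,"x":0,"y":0,"z":-0.0015,"yaw":0},{"grip":0.01,"x":0,"y":0,"z":-0.0015,"yaw":0},{"grip":0.01,"x":0,"y":0,"z":-0.0015,"yaw":0},{"grip":0.01,"x":0,"y":0,"z":-0.0015,"yaw":0},{"grip":0.01,"x":0,"y":0,"z":-0.0015,"yaw":0}]' | grep -E "ee_pos|force:"
python3 -m crank '[{"grip":0.01,"x":0,"y":0,"z":-0.0015,"yaw":0},{"grip":0.01,"x":0,"y":0,"z":-0.0015,"yaw":0},{"grip":0.01,"x":0,"y":0,"z":-0.0015,"yaw":0},{"grip":0.01,"x":0,"y":0,"z":-0.0015,"yaw":0},{"grip":0.01,"x":0,"y":0,"z":-0.0015,"yaw":0}]' | grep -E "ee_pos|force:"
python3 -m crank '[{"grip":0.01,"x":0,"y":0,"z":-0.0015,"yaw":0},{"grip":0.01,"x":0,"y":0,"z":-0.0015,"yaw":0},{"grip":0.01,"x":0,"y":0,"z":-0.0015,"yaw":0},{"grip":0.01,"x":0,"y":0,"z":-0.0015,"yaw":0},{"grip":0.01,"x":0,"y":0,"z":-0.0015,"yaw":0}]' | grep -E "ee_pos|force:"
python3 -m crank '[{"grip":0.01,"x":0,"y":0,"z":-0.0015,"yaw":0},{"grip":0.01,"x":0,"y":0,"z":-0.0015,"yaw":0},{"grip":0.01,"x":0,"y":0,"z":-0.0015,"yaw":0},{"grip":0.01,"x":0,"y":0,"z":-0.0015,"yaw":0},{"grip":0.01,"x":0,"y":0,"z":-0.0015,"yaw":0}]' | grep -E "ee_pos|force:"
python3 -m crank '[{"grip":0.01,"x":0,"y":0,"z":-0.0025,"yaw":0},{"grip":0.01,"x":0,"y":0,"z":-0.0025,"yaw":0},{"grip":0.01,"x":0,"y":0,"z":-0.0025,"yaw":0},{"grip":0.01,"x":0,"y":0,"z":-0.0025,"yaw":0},{"grip":0.01,"x":0,"y":0,"z":-0.0025,"yaw":0}]' | grep -E "ee_pos|force:"
```

```text
ee_pos: [578.4, -51.1, 109.4]
force: [-2.7, -0.0, 9.0]
gripper_force: 60.0
ee_pos: [578.3, -51.1, 110.1]
force: [0.3, -0.2, 2.9]
gripper_force: 60.0
ee_pos: [578.2, -51.1, 111.8]
force: [0.0, -0.1, 2.5]
gripper_force: 60.0
ee_pos: [578.2, -51.1, 113.3]
force: [0.2, -0.0, 1.6]
gripper_force: 60.0
ee_pos: [578.2, -51.1, 114.8]
force: [0.4, -1.2, -0.2]
gripper_force: 60.0
ee_pos: [577.8, -51.0, 117.1]
force: [-0.1, 0.2, -0.3]
gripper_force: 60.0
```

Spring felt from 109.3 to 115, so the travel was the full 6 mm. Returning the pin.

```bash
python3 -m crank '[{"grip":0.01,"x":0,"y":0,"z":-0.02,"yaw":0},{"grip":0.01,"x":0,"y":0,"z":-0.045,"yaw":0},{"grip":0.01,"x":0,"y":0,"z":-0.075,"yaw":0},{"grip":0.01,"x":0,"y":0,"z":-0.105,"yaw":0},{"grip":0.01,"x":0,"y":0,"z":-0.135,"yaw":0}]' >/dev/null
python3 -m crank '[{"grip":0.01,"x":0,"y":0,"z":0,"yaw":0.083},{"grip":0.01,"x":0,"y":0,"z":0,"yaw":0.166},{"grip":0.01,"x":0,"y":0,"z":0,"yaw":0.25},{"grip":0.01,"x":0,"y":0,"z":0,"yaw":0.333},{"grip":0.01,"x":0,"y":0,"z":0,"yaw":0.416}]' >/dev/null
python3 -m crank '[{"grip":0.01,"x":0,"y":0,"z":0,"yaw":0.083},{"grip":0.01,"x":0,"y":0,"z":0,"yaw":0.166},{"grip":0.01,"x":0,"y":0,"z":0,"yaw":0.25},{"grip":0.01,"x":0,"y":0,"z":0,"yaw":0.333},{"grip":0.01,"x":0,"y":0,"z":0,"yaw":0.416}]' >/dev/null
python3 -m crank '[{"grip":0.01,"x":0,"y":0,"z":0,"yaw":0.083},{"grip":0.01,"x":0,"y":0,"z":0,"yaw":0.166},{"grip":0.01,"x":0,"y":0,"z":0,"yaw":0.25},{"grip":0.01,"x":0,"y":0,"z":0,"yaw":0.333},{"grip":0.01,"x":0,"y":0,"z":0,"yaw":0.416}]' 
python3 -c "
from h import *
rows([442,-370,220],101)"
```

```text
time_s: 43.62
ee_pos: [577.9, -51.0, 252.1]
ee_rot: [-180.0, -0.0, 101.2]
force: [0.1, 0.2, -1.6]
gripper_width: 21.8
gripper_force: 60.0
at [577.9 -51.  252.1] [-180.    -0.   101.2] q6 -17.4 -> d [-0.2864 -0.1953  0.0321] yaw 0.003895302513471144
```

```bash
python3 -m crank '[{"grip":0.01,"x":-0.019,"y":-0.013,"z":0,"yaw":0},{"grip":0.01,"x":-0.038,"y":-0.026,"z":0,"yaw":0},{"grip":0.01,"x":-0.057,"y":-0.039,"z":0,"yaw":0},{"grip":0.01,"x":-0.076,"y":-0.052,"z":0,"yaw":0},{"grip":0.01,"x":-0.0955,"y":-0.065,"z":0,"yaw":0}]' >/dev/null
python3 -m crank '[{"grip":0.01,"x":-0.019,"y":-0.013,"z":0,"yaw":0},{"grip":0.01,"x":-0.038,"y":-0.026,"z":0,"yaw":0},{"grip":0.01,"x":-0.057,"y":-0.039,"z":0,"yaw":0},{"grip":0.01,"x":-0.076,"y":-0.052,"z":0,"yaw":0},{"grip":0.01,"x":-0.0955,"y":-0.065,"z":0,"yaw":0}]' >/dev/null
python3 -m crank '[{"grip":0.01,"x":-0.019,"y":-0.013,"z":0,"yaw":0},{"grip":0.01,"x":-0.038,"y":-0.026,"z":0,"yaw":0},{"grip":0.01,"x":-0.057,"y":-0.039,"z":0,"yaw":0},{"grip":0.01,"x":-0.076,"y":-0.052,"z":0,"yaw":0},{"grip":0.01,"x":-0.0955,"y":-0.065,"z":0,"yaw":0}]' >/dev/null
python3 -m crank '[{"grip":0.01,"x":0,"y":0,"z":0,"yaw":0},{"grip":0.01,"x":0,"y":0,"z":0.02,"yaw":0},{"grip":0.01,"x":0,"y":0,"z":0.025,"yaw":0},{"grip":0.01,"x":0,"y":0,"z":0.025,"yaw":0},{"grip":0.01,"x":0,"y":0,"z":0.025,"yaw":0}]'
python3 -c "
from h import *
rows([442,-370,120],101)
t=grab_frame('top');cv2.imwrite('pics/t6.png',cv2.resize(t[200:320,390:520,::-1],None,fx=4,fy=4,interpolation=cv2.INTER_CUBIC))"
```

```text
time_s: 45.28
ee_pos: [444.0, -370.0, 227.2]
ee_rot: [-180.0, -0.1, 101.5]
force: [0.3, -0.2, -1.0]
gripper_width: 21.5
gripper_force: 60.0
at [ 444.  -370.   227.2] [-1.800e+02 -1.000e-01  1.015e+02] q6 -52.4 -> d [ 0.0003 -0.0019  0.1072] yaw 0.008639256512528393
```

```bash
python3 -m crank '[{"grip":0.01,"x":0,"y":0,"z":0.025,"yaw":0},{"grip":0.01,"x":0,"y":0,"z":0.05,"yaw":0},{"grip":0.01,"x":0,"y":0,"z":0.075,"yaw":0},{"grip":0.01,"x":0,"y":0,"z":0.095,"yaw":0},{"grip":0.01,"x":0,"y":0,"z":0.105,"yaw":0}]'
python3 -m crank '[{"grip":0.01,"x":0,"y":0,"z":0.002,"yaw":0},{"grip":0.01,"x":0,"y":0,"z":0.003,"yaw":0},{"grip":0.01,"x":0,"y":0,"z":0.004,"yaw":0},{"grip":0.01,"x":0,"y":0,"z":0.004,"yaw":0},{"grip":0.01,"x":0,"y":0,"z":0.004,"yaw":0}]'
```

```text
time_s: 45.75
ee_pos: [443.5, -369.6, 120.6]
ee_rot: [-179.9, -0.1, 101.5]
force: [-0.1, 0.3, -0.9]
gripper_width: 21.6
gripper_force: 60.0
time_s: 46.17
ee_pos: [444.6, -371.1, 119.6]
ee_rot: [179.9, 0.1, 101.5]
force: [-0.1, -0.8, -0.7]
gripper_width: 22.0
gripper_force: 60.0
```

```bash
python3 -m crank '[{"grip":0.01,"x":0,"y":0,"z":0.002,"yaw":0},{"grip":0.01,"x":0,"y":0,"z":0.003,"yaw":0},{"grip":0.01,"x":0,"y":0,"z":0.004,"yaw":0},{"grip":0.01,"x":0,"y":0,"z":0.004,"yaw":0},{"grip":0.01,"x":0,"y":0,"z":0.004,"yaw":0}]' 45|grep -E "ee_pos|force"
python3 -m crank '[{"grip":0.01,"x":0,"y":0,"z":0.001,"yaw":0},{"grip":0.01,"x":0,"y":0,"z":0.002,"yaw":0},{"grip":0.01,"x":0,"y":0,"z":0.002,"yaw":0},{"grip":0.01,"x":0,"y":0,"z":0.002,"yaw":0},{"grip":0.01,"x":0,"y":0,"z":0.002,"yaw":0}]'|grep -E "ee_pos|force"
```

```text
ee_pos: [443.9, -370.6, 114.2]
force: [1.2, 0.7, -0.7]
gripper_force: 45.0
ee_pos: [444.1, -370.7, 112.6]
force: [-0.6, 0.8, 1.4]
gripper_force: 45.0
```

```bash
python3 -m crank '[{"grip":0.01,"x":0,"y":0,"z":0.001,"yaw":0},{"grip":0.01,"x":0,"y":0,"z":0.0015,"yaw":0},{"grip":0.01,"x":0,"y":0,"z":0.0015,"yaw":0},{"grip":0.01,"x":0,"y":0,"z":0.0015,"yaw":0},{"grip":0.01,"x":0,"y":0,"z":0.0015,"yaw":0}]'|grep -E "ee_pos|force"
```

```text
ee_pos: [444.1, -370.7, 112.5]
force: [-2.7, 2.8, 9.8]
gripper_force: 45.0
```

```bash
python3 -m crank '[{"grip":0.04,"x":0,"y":0,"z":-0.001,"yaw":0},{"grip":0.05,"x":0,"y":0,"z":-0.001,"yaw":0},{"grip":0.05,"x":0,"y":0,"z":-0.001,"yaw":0},{"grip":0.05,"x":0,"y":0,"z":-0.001,"yaw":0},{"grip":0.05,"x":0,"y":0,"z":-0.005,"yaw":0}]'
python3 -m crank '[{"grip":0.05,"x":0,"y":0,"z":-0.035,"yaw":0},{"grip":0.05,"x":0,"y":0,"z":-0.07,"yaw":0},{"grip":0.05,"x":0,"y":0,"z":-0.11,"yaw":0},{"grip":0.05,"x":0,"y":0,"z":-0.15,"yaw":0},{"grip":0.05,"x":0,"y":0,"z":-0.19,"yaw":0}]' >/dev/null
python3 -m crank '[{"grip":0.05,"x":0,"y":0,"z":-0.035,"yaw":0},{"grip":0.05,"x":0,"y":0,"z":-0.07,"yaw":0},{"grip":0.05,"x":0.03,"y":0,"z":-0.09,"yaw":0},{"grip":0.05,"x":0.07,"y":0,"z":-0.09,"yaw":0},{"grip":0.05,"x":0.11,"y":0,"z":-0.09,"yaw":0}]'
python3 -c "
from h import *
rows([680,30,380],82.9)
t=grab_frame('top');cv2.imwrite('pics/t7.png',cv2.resize(t[215:315,400:530,::-1],None,fx=5,fy=5,interpolation=cv2.INTER_CUBIC))"
```

```text
time_s: 47.83
ee_pos: [443.5, -370.2, 114.8]
ee_rot: [-179.9, -0.1, 101.5]
force: [-0.5, -0.1, 0.1]
gripper_width: 49.4
gripper_force: 0.0
time_s: 48.67
ee_pos: [422.2, -262.4, 397.1]
ee_rot: [179.9, 0.1, 101.4]
force: [0.9, 2.0, -0.1]
gripper_width: 50.1
gripper_force: 0.0
at [ 422.2 -262.4  397.1] [1.799e+02 1.000e-01 1.014e+02] q6 -44.6 -> d [0.236  0.3103 0.0174] yaw 0.3220343170949471
```

View pics/t7.png

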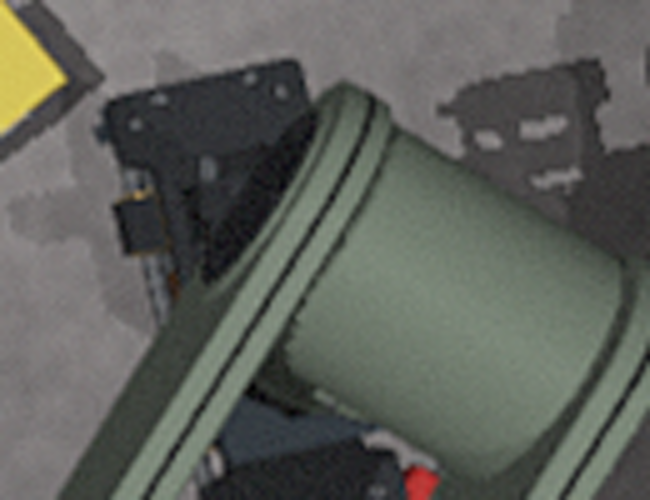

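The arm hides the cradle; I'll check the pin later. Going to the hatch bar.

```bash
python3 -m crank '[{"grip":0.04,"x":0.016,"y":0.021,"z":0,"yaw":0},{"grip":0.04,"x":0.031,"y":0.041,"z":0,"yaw":0},{"grip":0.04,"x":0.047,"y":0.062,"z":0,"yaw":0},{"grip":0.04,"x":0.063,"y":0.083,"z":0,"yaw":0},{"grip":0.04,"x":0.0787,"y":0.1034,"z":0,"yaw":0}]' >/dev/null
python3 -m crank '[{"grip":0.04,"x":0.016,"y":0.021,"z":0,"yaw":0},{"grip":0.04,"x":0.031,"y":0.041,"z":0,"yaw":0},{"grip":0.04,"x":0.047,"y":0.062,"z":0,"yaw":0},{"grip":0.04,"x":0.063,"y":0.083,"z":0,"yaw":0},{"grip":0.04,"x":0.0787,"y":0.1034,"z":0,"yaw":0}]' >/dev/null
python3 -m crank '[{"grip":0.04,"x":0.016,"y":0.021,"z":0,"yaw":0},{"grip":0.04,"x":0.031,"y":0.041,"z":0,"yaw":0},{"grip":0.04,"x":0.047,"y":0.062,"z":0,"yaw":0},{"grip":0.04,"x":0.063,"y":0.083,"z":0,"yaw":0},{"grip":0.04,"x":0.0787,"y":0.1034,"z":0,"yaw":0}]' >/dev/null
python3 -m crank '[{"grip":0.04,"x":0,"y":0,"z":0,"yaw":0.108},{"grip":0.04,"x":0,"y":0,"z":0,"yaw":0.215},{"grip":0.04,"x":0,"y":0,"z":0,"yaw":0.322},{"grip":0.04,"x":0,"y":0,"z":0,"yaw":0.322},{"grip":0.04,"x":0,"y":0,"z":0,"yaw":0.322}]'
python3 -c "
from h import *
rows([679.6,29.8,316],82.9)
a=grab_frame('top').astype(int); 
m=((a[...,0]-a[...,2]>18)&(a[...,0]<130)).astype(np.uint8); m[:, :410]=0; m[:,510:]=0; m[:230]=0; m[300:]=0
for c in cv2.findContours(m,0,2)[0]:
    if cv2.contourArea(c)>60:
        b=cv2.minAreaRect(c); print(b); P=np.array([w(p,122) for p in cv2.boxPoints(b)]); print(P.mean(0).round(1),[(np.hypot(*(P[i]-P[i-1])[:2]).round(), np.degrees(np.arctan2(*(P[i]-P[i-1])[1::-1])).round(1)) for i in range(4)])"
```

```text
time_s: 50.38
ee_pos: [679.3, 30.1, 395.7]
ee_rot: [-180.0, 0.0, 83.2]
force: [-0.2, -0.5, 0.3]
gripper_width: 40.0
gripper_force: 0.0
at [679.3  30.1 395.7] [-180.     0.    83.2] q6 8.4 -> d [-0.0003  0.0004  0.0797] yaw 0.004723211519148673
((458.53326416015625, 267.53973388671875), (8.24569034576416, 48.77928161621094), 76.60750579833984)
[ 443.9 -369.4  122. ] [(np.float64(21.0), np.float64(11.1)), (np.float64(128.0), np.float64(-77.9)), (np.float64(21.0), np.float64(-169.3)), (np.float64(128.0), np.float64(102.1))]
```

The pin bar rests level on the cradle (128 mm long, centre 444,-369). Gripping the hatch bar.

```bash
python3 -m crank '[{"grip":0.04,"x":0,"y":0,"z":0.025,"yaw":0},{"grip":0.04,"x":0,"y":0,"z":0.05,"yaw":0},{"grip":0.04,"x":0,"y":0,"z":0.07,"yaw":0},{"grip":0.04,"x":0,"y":0,"z":0.079,"yaw":0},{"grip":0.04,"x":0,"y":0,"z":0.079,"yaw":0}]' 25 | grep -E "pos|force"
python3 -m crank '[{"grip":0.02,"x":0,"y":0,"z":0,"yaw":0},{"grip":0.005,"x":0,"y":0,"z":0,"yaw":0},{"grip":0.005,"x":0,"y":0,"z":0,"yaw":0},{"grip":0.005,"x":0,"y":0,"z":0,"yaw":0},{"grip":0.005,"x":0,"y":0,"z":0,"yaw":0}]' 25
python3 -m crank '[{"grip":0.005,"x":0,"y":0,"z":0,"yaw":0},{"grip":0.005,"x":0,"y":0,"z":0,"yaw":0},{"grip":0.005,"x":0,"y":0,"z":0,"yaw":0},{"grip":0.005,"x":0,"y":0,"z":0,"yaw":0},{"grip":0.005,"x":0,"y":0,"z":0,"yaw":0}]' 25
```

```text
ee_pos: [678.2, 30.0, 314.3]
force: [-1.5, 0.5, -0.1]
gripper_force: 0.0
time_s: 51.27
ee_pos: [679.7, 30.2, 318.0]
ee_rot: [179.9, -0.0, 83.0]
force: [-0.5, 0.2, 1.1]
gripper_width: 11.7
gripper_force: 25.0
time_s: 51.68
ee_pos: [679.7, 30.2, 318.0]
ee_rot: [179.9, -0.0, 83.0]
force: [0.4, 0.3, 5.1]
gripper_width: 11.5
gripper_force: 25.0
```

```bash
python3 -m crank '[{"grip":0.005,"x":0,"y":-0.0176,"z":0.0012,"yaw":0},{"grip":0.005,"x":0,"y":-0.0351,"z":0.0037,"yaw":0},{"grip":0.005,"x":0,"y":-0.0523,"z":0.0075,"yaw":0},{"grip":0.005,"x":0,"y":-0.0691,"z":0.0126,"yaw":0},{"grip":0.005,"x":0,"y":-0.0856,"z":0.019,"yaw":0}]' 25 | grep -E "pos|force:|width"
python3 -m crank '[{"grip":0.005,"x":0,"y":-0.0159,"z":0.0075,"yaw":0},{"grip":0.005,"x":0,"y":-0.0312,"z":0.0163,"yaw":0},{"grip":0.005,"x":0,"y":-0.0458,"z":0.0261,"yaw":0},{"grip":0.005,"x":0,"y":-0.0596,"z":0.037,"yaw":0},{"grip":0.005,"x":0,"y":-0.0726,"z":0.049,"yaw":0}]' 25 | grep -E "pos|force:|width"
python3 -m crank '[{"grip":0.005,"x":0,"y":-0.012,"z":0.0128,"yaw":0},{"grip":0.005,"x":0,"y":-0.0231,"z":0.0266,"yaw":0},{"grip":0.005,"x":0,"y":-0.0331,"z":0.0411,"yaw":0},{"grip":0.005,"x":0,"y":-0.0419,"z":0.0563,"yaw":0},{"grip":0.005,"x":0,"y":-0.0496,"z":0.0721,"yaw":0}]' 25 | grep -E "pos|force:|width"
```

```text
ee_pos: [595.0, 41.7, 298.5]
force: [2.5, 3.1, 3.6]
gripper_width: 11.4
gripper_force: 25.0
ee_pos: [522.7, 51.3, 249.2]
force: [3.0, 4.8, 0.1]
gripper_width: 11.2
gripper_force: 25.0
ee_pos: [473.2, 57.6, 176.7]
force: [2.8, 6.2, 1.1]
gripper_width: 11.0
gripper_force: 25.0
```

```bash
python3 -m crank '[{"grip":0.005,"x":0,"y":-0.0065,"z":0.0164,"yaw":0},{"grip":0.005,"x":0,"y":-0.0118,"z":0.0333,"yaw":0},{"grip":0.005,"x":0,"y":-0.0158,"z":0.0504,"yaw":0},{"grip":0.005,"x":0,"y":-0.0184,"z":0.0678,"yaw":0},{"grip":0.005,"x":0,"y":-0.0198,"z":0.082,"yaw":0}]' 25 | grep -E "pos|force:|width"
python3 -m crank '[{"grip":0.005,"x":0,"y":0,"z":0.003,"yaw":0},{"grip":0.005,"x":0,"y":0,"z":0.006,"yaw":0},{"grip":0.005,"x":0,"y":0,"z":0.009,"yaw":0},{"grip":0.005,"x":0,"y":0,"z":0.012,"yaw":0},{"grip":0.005,"x":0,"y":0,"z":0.012,"yaw":0}]' 25 | grep -E "pos|force:|width"
python3 -m crank '[{"grip":0.005,"x":0,"y":0,"z":0.002,"yaw":0},{"grip":0.005,"x":0,"y":0,"z":0.004,"yaw":0},{"grip":0.005,"x":0,"y":0,"z":0.004,"yaw":0},{"grip":0.005,"x":0,"y":0,"z":0.004,"yaw":0},{"grip":0.005,"x":0,"y":0,"z":0.004,"yaw":0}]' 25 | grep -E "pos|force:|width"
```

```text
ee_pos: [453.2, 59.9, 93.9]
force: [1.3, 7.7, 2.0]
gripper_width: 11.7
gripper_force: 25.0
ee_pos: [452.7, 59.8, 82.0]
force: [0.3, 8.4, -4.0]
gripper_width: 11.4
gripper_force: 25.0
ee_pos: [452.7, 59.8, 78.7]
force: [-0.6, 7.4, 2.4]
gripper_width: 11.1
gripper_force: 25.0
```

```bash
python3 -m crank '[{"grip":0.005,"x":0,"y":0,"z":0.001,"yaw":0},{"grip":0.005,"x":0,"y":0,"z":0.002,"yaw":0},{"grip":0.005,"x":0,"y":0,"z":0.003,"yaw":0},{"grip":0.005,"x":0,"y":0,"z":0.003,"yaw":0},{"grip":0.005,"x":0,"y":0,"z":0.003,"yaw":0}]' 25 | grep -E "pos|force:|width"
python3 -m crank '[{"grip":0.005,"x":0,"y":0,"z":0.001,"yaw":0},{"grip":0.005,"x":0,"y":0,"z":0.0015,"yaw":0},{"grip":0.005,"x":0,"y":0,"z":0.0015,"yaw":0},{"grip":0.005,"x":0,"y":0,"z":0.0015,"yaw":0},{"grip":0.005,"x":0,"y":0,"z":0.0015,"yaw":0}]' 25 | grep -E "pos|force:|width"
```

```text
ee_pos: [452.7, 59.7, 78.3]
force: [-7.8, 7.6, 25.8]
gripper_width: 11.2
gripper_force: 25.0
ee_pos: [452.7, 59.4, 77.2]
force: [-9.4, 6.3, 29.4]
gripper_width: 11.1
gripper_force: 25.0
```

Firm stop at 78.5, so the hatch is closed. Releasing and retreating.

```bash
python3 -m crank '[{"grip":0.03,"x":0,"y":0,"z":0,"yaw":0},{"grip":0.045,"x":0,"y":0,"z":0,"yaw":0},{"grip":0.045,"x":0,"y":0,"z":0,"yaw":0},{"grip":0.045,"x":0,"y":0,"z":0,"yaw":0},{"grip":0.045,"x":0,"y":0,"z":-0.005,"yaw":0}]' | grep -E "pos|force:|width"
python3 -m crank '[{"grip":0.045,"x":0,"y":0,"z":-0.025,"yaw":0},{"grip":0.045,"x":0,"y":0,"z":-0.055,"yaw":0},{"grip":0.045,"x":0,"y":0,"z":-0.09,"yaw":0},{"grip":0.045,"x":0,"y":0,"z":-0.13,"yaw":0},{"grip":0.045,"x":0,"y":0,"z":-0.17,"yaw":0}]' | grep -E "pos|force:|width"
python3 -m crank '[{"grip":0.045,"x":0,"y":-0.03,"z":-0.01,"yaw":0},{"grip":0.045,"x":0,"y":-0.06,"z":-0.02,"yaw":0},{"grip":0.045,"x":0,"y":-0.09,"z":-0.03,"yaw":0},{"grip":0.045,"x":0,"y":-0.11,"z":-0.04,"yaw":0},{"grip":0.045,"x":0,"y":-0.12,"z":-0.05,"yaw":0}]' | grep -E "pos|force:|width"
python3 -c "
from h import *
s=grab_frame('scene');cv2.imwrite('pics/fin.png',cv2.resize(s[120:440,90:560,::-1],None,fx=1.7,fy=1.7,interpolation=cv2.INTER_CUBIC))"
```

```text
ee_pos: [452.3, 57.7, 78.2]
force: [-1.2, 0.3, -0.5]
gripper_width: 41.5
gripper_force: 0.0
ee_pos: [452.6, 57.7, 250.8]
force: [1.0, -0.4, 0.2]
gripper_width: 45.3
gripper_force: 0.0
ee_pos: [331.4, 72.4, 299.7]
force: [-0.4, -0.4, -0.4]
gripper_width: 45.1
gripper_force: 0.0
```

View pics/fin.png

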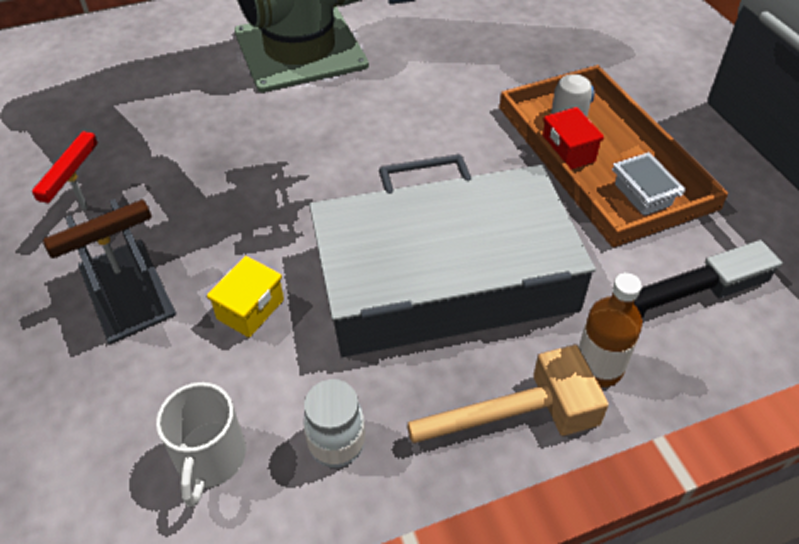

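The final view shows the hatch closed (bar at the same pixels as at the start), the dark pin across its cradle (100,228), and all three things upright in the tray. The bystanders haven't moved.

```bash
python3 -c "
from workcell import *
print(job_done())"
```

```text
the job is handed in; nothing more can be done
None
```

The job is handed in, with no verdict returned: all three things stand upright in the tray, the right-hand reset (`reset_c`) was held fully down for over 2 s, the pin lies across its cradle, and the hatch is closed.

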